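Hold the ceramic tile flush on its tilted display stand

TASK

Lift the lid off the single tiffin tier by its knob and lay it, knob up, in the middle of the round cork mat, then take out the ceramic tile kept in that tier. Bring the tile's plain back onto the sloping backing plate of the small metal display stand, centred and with its long sides running up the slope, tilt it until it lies flush against the plate, and press it there lightly so that the adhesive strips can take. Finish while still gripping the tile and pressing it flush; drop nothing, and leave the tier and the other things on the plant stand where they are.

Things in the scene. Friction and masses are not known exactly. Their poses are not given: they have to be found in the camera images.
- tier: Open round aluminium tiffin tier standing by itself, loose, 0.35 kg, 148 mm across (151 at the rim bead), 52 mm high, wall 2.5 mm, inner floor 3 mm above its underside, inner radius 64 mm at the floor, 71 mm at the mouth. Origin: centre of its underside. At the start the lid covers it and the tile lies in it. The set's other two tiers, stacked in the carrier, play no part.
- lid: Loose aluminium lid on the single tier, 156 mm across, about 0.12 kg. Origin: centre of its underside, z up. From there up: a plug 132 mm across, 5 mm high, inside the tier's mouth with 5 mm play (origin 47 mm above the tier's underside at the start), a 3 mm flange on the rim, a dome up to 14 mm, then the black knob in the middle. On a flat surface it stands on the plug.
- lid_knob (a point): Middle of the lid's round black knob, 33.5 mm above the lid's origin. The knob is 24 mm across from 26 to 41 mm above the lid's origin, its top at 44 mm, on a stem 12 mm across which rises from the dome at 14 mm.
- tile: Ceramic tile, 90 (x) by 62 (y) by 8 mm (z), about 0.1 kg, lying flat near the middle of the tier's floor under the lid; glazed face with a low blue lotus relief up, plain back down. Origin: centre of the plain back; z points out of the glazed face, x along the long side. Grip it across its 62 mm, by the long edges; gripped lightly it can swivel about the line between the fingers.
- cork_mat: Flat round cork mat, 176 mm across and 6 mm thick, fixed to the table and empty. Origin: centre of its underside, so its top is 6 mm above.
- plate: Flat steel backing plate of the small display stand, 70 (up the slope) by 46 by 4 mm, on a very tight hinge that keeps its angle under any ordinary push; it slopes 20 to 37 degrees from level, differently each time, its face looking up and roughly away from the robot. Origin: on the hinge axis, 73 mm above the table; z is the face's outward normal, x points up the slope, y is level.
- plate_face (a point): Centre of the plate's outer face, 17 mm from the hinge axis; axes as the plate's. The centred tile overhangs the plate by 8 mm at the sides and 10 mm at the ends; the space beside the plate is free (hinge lugs and nut reach 21 mm to a side, 9 mm or more below the face). The two thin white strips on it do not really stick here, so the tile must be held.
- diya_a: Terracotta diya (shallow round lamp bowl with a pinched spout), 78 mm across, 26 mm high; origin at the centre of its underside. Leave alone.
- diya_b: A second diya like the first, 78 mm across, 26 mm high; origin at the centre of its underside. Leave alone.
- tealight: Glass tealight cup, 64 mm across, 55 mm high; origin at the centre of its underside. Leave alone.
- battery_diya: White plastic battery diya with an amber flame and a small sliding switch, 74 mm across, 48 mm high; origin at the centre of its underside. Leave alone.
- bell: Brass hand bell, 60 mm across, 96 mm high; origin at the centre of its underside. Leave alone.
- matchbox: Cardboard matchbox, 56 by 35 by 15 mm; origin at the centre of its underside. Leave alone.
Mind the look-alikes: they are no part of the job. What is shaped like the lid but pink or yellow is not meant.

How it is judged:
On the way, in this order (a step that is already met when the one before it is completed fails the run):
1. the lid lies released on the cork mat, knob up (horizontal distance between lid and cork_mat below 0.03 m and z of lid in the frame of cork_mat between 0.003 and 0.012 m and angle between lid's own z axis and vertical below 0.1 rad and linear speed of lid below 0.03 m/s and contact force between lid and the fingers below 0.1 N), for 0.2 s.
2. the tile is lifted out of the tier in the fingers (height (world z) of tile above 0.075 m and contact force between tile and the fingers above 1 N), for 0.2 s.
At the end, for the whole second after the job is handed in: For the last second: tile back flush on the plate (3 mm, 0.06 rad), centred (12 mm along, 10 mm across), long sides up the slope within 8 degrees, at rest, in the fingers, pressed with 2 to 30 N; lid released, knob up, at rest on the cork mat within 30 mm of its middle (all of step 1 and x of tile in the frame of plate_face between -0.012 and 0.012 m and y of tile in the frame of plate_face between -0.01 and 0.01 m and z of tile in the frame of plate_face between -0.003 and 0.003 m and angle between the z axis of tile and the z axis of plate_face, either way round below 0.06 rad and angle between the x axis of tile and the x axis of plate_face, either way round below 0.14 rad and height (world z) of tile above 0.06 m and contact force between tile and plate between 2 and 30 N and contact force between tile and the fingers above 2 N and linear speed of tile below 0.02 m/s and angular speed of tile below 0.2 rad/s and contact force between tile and tier below 0.05 N); the arm keeps its last pose, push and grip.
It fails at once if the tile was pressed on the plate with over 45 N (contact force between tile and plate above 45 N).
It fails at once if the lid was dropped (linear speed of lid above 0.7 m/s and contact force between lid and the fingers below 0.05 N).
It fails at once if the tile was dropped (linear speed of tile above 0.7 m/s and contact force between tile and the fingers below 0.05 N).
It fails at once if the tier was shifted by over 40 mm or tipped (distance of tier from where it was at the start of the episode above 0.04 m or angle between tier's own z axis and vertical above 0.35 rad).
It fails at once if another thing on the plant stand was shifted by over 30 mm (distance of any of diya_a, diya_b, tealight, battery_diya, bell, matchbox from where it was at the start of the episode above 0.03 m).
It also fails if it takes over 64 s, if anything falls off the work surface, if the arm or the gripper's body presses on something with over 40 N, if the wrist force passes 120 N, or if a joint passes its speed limit or range.

ROBOT

A 7-joint arm with a two-finger parallel gripper is mounted at the origin on the work surface. World frame = base frame: x ahead of the robot, y to its left, z up, the work surface at z = 0. Lengths are in m, angles in rad, forces in N, time in s.
With the tool pointing down it reaches from about 0.4 to 0.85 m from the base axis. Payload 4.5 kg.
Tool frame: the origin (TCP) lies between the finger pads; the fingertips stand 19 mm ahead of it and the grasp point (between the pads) is the TCP (r.nose_length is the distance from the TCP to the fingertips, in m); z points along the fingers, x is the direction in which the jaws open and shut, and the axes are right-handed (so a half turn about z gives the same grasp; the last joint's range is limited). The gripper opens to 88 mm and grips with 3 to 60 N. Pads are 18 mm wide; open, the fingers measure 123 mm over their backs; the gripper's body (75 mm by 187 mm) begins 45 mm behind the grasp point.
Start: joints at [1.319, 0.689, -0.195, 1.565, 0.157, 0.902, -0.215], TCP at [0.176, -0.6, 0.258] pointing down, gripper open.
Joint ranges: [-3.01, 3.01], [-0.46, 2.08], [-1.47, 1.51], [0.13, 2.56], [-1, 4.14], [0.04, 2.09], [-2.66, 2.66]. Speed limits (rad/s): [2.57, 2.57, 3.14, 3.14, 3.14, 3.14, 3.14].

INTERFACE

Orientations are given as a unit quaternion [x, y, z, w].
In Python, from plant import get_state, vision, r gives the robot as it stands.
- The arm moves only by the tool play_rows, never from a script. Its argument "deltas" is a list that holds one entry, the list of rows, each a list of 7 numbers: the gripper command: -1 is fully open, 1 is shut, values between are in proportion, then the shift along the tool's x, y, z normalised to -1 to 1, where 1 is 300 mm, then the turn, a rotation vector about the tool's x, y, z normalised to -1 to 1, where 1 is pi rad. A call has 1 to 5 rows; each row is the pose to reach, as a shift and turn from the pose measured when the call began, along the tool's axes at that moment, turning the shorter way round; what a row does not reach only later rows make up. A row lasts 1/8 s, in which the tool goes at most 62.5 mm and 10.7 degrees, less where a joint would pass 70% of its speed; a pose out of reach is approached as far as the arm can. A call with a number of a shift or a turn outside -1 to 1 is refused whole. A call with a gripper value outside its range is refused whole. The fingers move at their own pace and stop on an object; "force" is the grip in N (left out, the last holds). Time passes only in rows, so rows that repeat a pose let the fingers close. It gives the time, the measured TCP pose, the force and the opening at its end, in the units of the state.
- get_state(): the state, without advancing time (a new reading comes with each control period).
- vision.snapshot(name): name is "side" or "top" or "wrist"; returns the picture (480x640x3 uint8, red, green, blue); there is no depth.
- vision.camera_model(name): a dict with "vfov" (degrees; the focal length in pixels is half the picture's height over the tangent of half this angle, whatever the lens; pixels are square), "cx", "cy" (the principal point, pixels), "k1" (the pictures are not rectified: a ray, as slopes to the right and down, at radius r is drawn at 1 + k1 r^2 times it, then the intrinsics apply), "world_to_cam" (4x4, takes a point from world to camera coordinates). Camera axes: x right, y up, looking along -z (the intrinsics and any distortion apply to the point x, -y, -z); pixel columns grow to the right and rows downward; lengths in m; the calibration is good to about 2 mm. A picture is of the moment at which its call begins: read the wrist's pose just before it. camera_model takes no time and is no camera call; for the wrist camera it gives the pose at the moment of the call.
- r.finish_job(): hands the job in, once; it reports no verdict.
The state is a dict: "clock": time; "q": joint angles; "qd": joint speeds; "joint_torque": joint torques, N m; "tool_pos": TCP position; "eef_rot": TCP orientation; "contact_force": force on the tool from outside, world axes, zero at the start; "moment": the same for the moment, N m; "opening": opening from 0.0 (shut) to 1.0 (fully open).
Only numpy, scipy, OpenCV 4.12 (cv2) and the standard library are available. Lean on these libraries where they do the work, as an engineer would, in place of code of your own. Each camera call takes 0.05 s, during which the arm holds its last target.

## Working session

There is one attempt and no reset: what is moved stays moved. The work goes in short steps, Python scripts to look and compute and a tool call to move; the robot and the scene stay as the last step left them, time stands still between calls to the robot, and variables do not carry over. Pictures are saved under pics/ and viewed, and the job is handed in when it is done.

Besides the shell and the picture viewer there is one more tool, called after "Call:" as a command line: name --argument value ..., lists and objects as JSON in quotes. play_rows: Moves the arm, as the interface text tells. Scaled input: -1 to 1 covers 300 mm each way for a shift and pi rad each way for a turn. Its arguments: {"type":"object","properties":{"deltas":{"type":"array"},"force":{"type":"number"}},"required":["deltas"]}

```bash
ls; mkdir -p pics; cat > h.py <<'E'
import numpy as np, cv2
from scipy.spatial.transform import Rotation as R
from plant import get_state, vision, r
def snap(n,f):
    m=vision.camera_model(n); im=vision.snapshot(n); cv2.imwrite('pics/'+f+'.png',im[:,:,::-1]); np.save('pics/'+f+'.npy',im)
    import pickle; pickle.dump(m,open('pics/'+f+'.pkl','wb')); return im,m
def load(f):
    import pickle; return np.load('pics/'+f+'.npy'),pickle.load(open('pics/'+f+'.pkl','rb'))
def ray(m,u,v):
    f=240/np.tan(np.radians(m['vfov'])/2)
    x=(u-m['cx'])/f;y=(v-m['cy'])/f; rd=np.hypot(x,y); rr=rd
    for _ in range(30): rr=rd/(1+m['k1']*rr*rr)
    s=rr/rd if rd>0 else 1
    T=np.linalg.inv(np.array(m['world_to_cam']))
    d=T[:3,:3]@np.array([x*s,-y*s,-1]); return T[:3,3],d/np.linalg.norm(d)
def onz(m,u,v,z):
    o,d=ray(m,u,v); return o+d*(z-o[2])/d[2]
def proj(m,p):
    f=240/np.tan(np.radians(m['vfov'])/2)
    c=np.array(m['world_to_cam'])@np.append(p,1); x=c[0]/-c[2];y=-c[1]/-c[2];k=1+m['k1']*(x*x+y*y)
    return np.array([m['cx']+f*x*k,m['cy']+f*y*k])
def tri(a,b):
    (o1,d1),(o2,d2)=a,b
    A=np.stack([d1,-d2],1); t=np.linalg.lstsq(A,o2-o1,rcond=None)[0]
    p,q=o1+t[0]*d1,o2+t[1]*d2; return (p+q)/2,np.linalg.norm(p-q)
def move(pos,rot):
    "print row numbers for target pose"
    s=get_state(); R0=R.from_quat(s['eef_rot']); d=R0.inv().apply(np.array(pos)-s['tool_pos'])/0.3
    w=(R0.inv()*rot).as_rotvec()/np.pi
    return np.round(d,4),np.round(w,4)
E
python3 - <<'E'
from h import *
s=get_state(); print(s)
for n in ['side','top','wrist']:
    im,m=snap(n,n+'0'); print(n,m)
E
```

```text
pics
{'clock': 0.0, 'q': array([ 1.31878889,  0.68997912, -0.19454563,  1.56634121,  0.15730908,
        0.90249224, -0.21510703]), 'qd': array([-3.15737450e-04, -3.02649399e-04, -1.97219579e-04, -1.17181136e-03,
        1.64960852e-03,  2.83608953e-05,  2.15573188e-03]), 'joint_torque': array([ 5.03220926e-04, -5.27559221e+01, -1.26697876e+00, -1.53432101e+01,
       -5.27083862e-02,  6.62515798e-03,  1.76433932e-04]), 'tool_pos': array([ 0.17600891, -0.59908382,  0.25691459]), 'eef_rot': array([ 8.00635343e-01, -5.99151245e-01, -7.64784451e-04, -4.97909067e-04]), 'contact_force': array([-1.33907937, -0.1212975 ,  0.32177759]), 'moment': array([ 0.07383058,  0.00139924, -0.05913458]), 'opening': 1.0023226250515558}
side {'vfov': 53.88149351130678, 'cx': 326.33720092224917, 'cy': 242.46254038873184, 'k1': -0.003878405181310889, 'world_to_cam': array([[ 0.99892298, -0.04613314, -0.00496104, -0.54524485],
       [ 0.03344457,  0.6417867 ,  0.76615357, -0.08064472],
       [-0.03216114, -0.76549433,  0.64263838, -1.36651857],
       [ 0.        ,  0.        ,  0.        ,  1.        ]])}
top {'vfov': 47.33156170364569, 'cx': 316.467596353078, 'cy': 230.90006228739261, 'k1': 0.009569852495984068, 'world_to_cam': array([[-0.01953672, -0.99979127, -0.00597758, -0.00640073],
       [ 0.99443532, -0.02005041,  0.10342329, -0.52305304],
       [-0.10352155, -0.00392377,  0.99461947, -1.36843698],
       [ 0.        ,  0.        ,  0.        ,  1.        ]])}
wrist {'vfov': 70.83038194487033, 'cx': 323.0537618762286, 'cy': 239.44250097944322, 'k1': -0.05072251582055072, 'world_to_cam': array([[ 0.2814094 , -0.95958626, -0.00172168, -0.62427242],
       [ 0.91814597,  0.26977729, -0.29022095,  0.0397705 ],
       [ 0.2789565 ,  0.08009015,  0.95695812, -0.39028245],
       [ 0.        ,  0.        ,  0.        ,  1.        ]])}
```

View pics/side0.png

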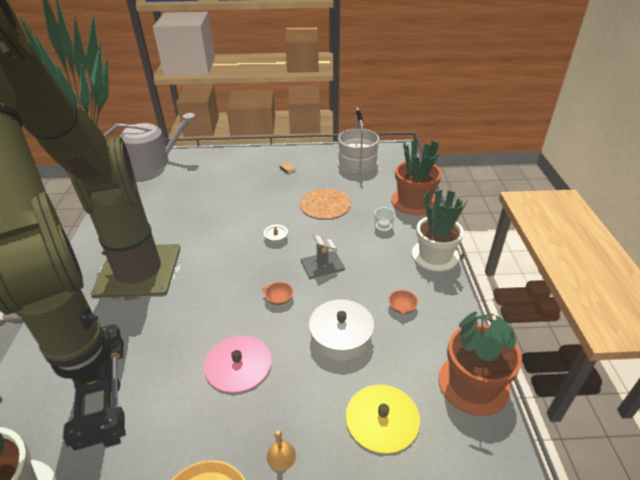

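View pics/top0.png

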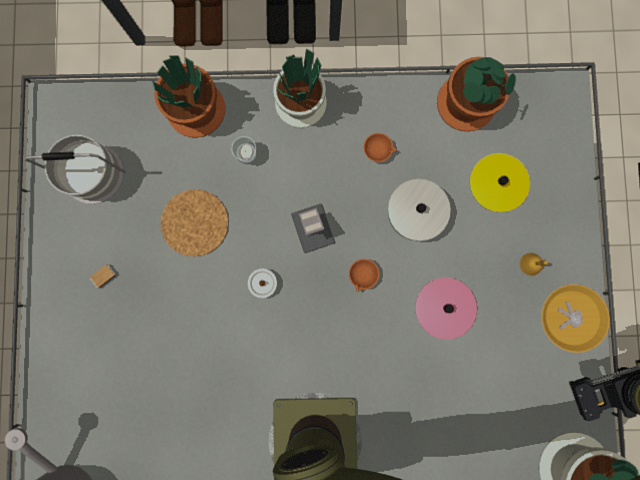

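View pics/wrist0.png

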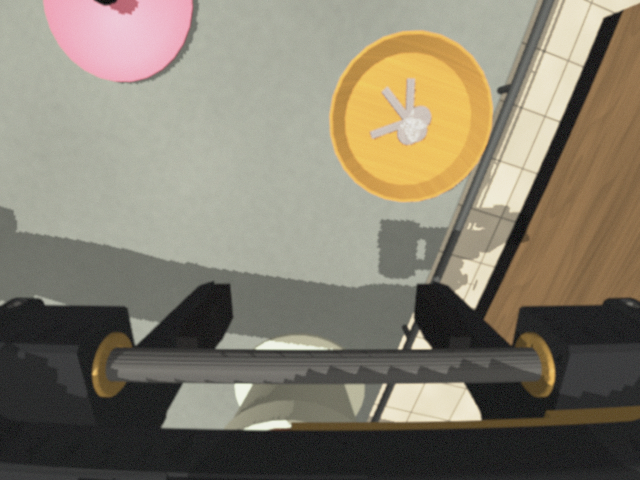

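The top view shows the silver lid at (420,209) with its knob at (422,208), the cork mat at (195,222) and the display stand at (312,226). In the side view they are at (341,316), (325,203) and (323,255).

```bash
python3 - <<'E'
from h import *
def blob(mask,box):
    u0,v0,u1,v1=box; k=np.zeros_like(mask,np.uint8); k[v0:v1,u0:u1]=mask[v0:v1,u0:u1]
    c=max(cv2.findContours(k,cv2.RETR_EXTERNAL,cv2.CHAIN_APPROX_NONE)[0],key=cv2.contourArea)
    mm=cv2.moments(c); return np.array([mm['m10']/mm['m00'],mm['m01']/mm['m00']]),cv2.contourArea(c),c
t,mt=load('top0'); s,ms=load('side0')
kt=blob(t.max(2)<70,(405,195,440,225)); ks=blob(s.max(2)<70,(330,305,352,326))
print('knob px',kt[:2],ks[:2]); p,e=tri(ray(mt,*kt[0]),ray(ms,*ks[0])); print('knob',p,e, onz(mt,*kt[0],.0805),onz(ms,*ks[0],.0805))
# lid by top
hsv=cv2.cvtColor(t,cv2.COLOR_RGB2HSV)
l=blob((t.min(2)>150)|(np.hypot(*(np.indices(t.shape[:2])-np.array([209,420])[:,None,None]))<20),(380,170,460,250)); (c,ax,a)=cv2.fitEllipse(l[2]);print('lid',c,ax,onz(mt,*c,.055))
for im,m,box,n in((t,mt,(150,180,240,265),'top'),(s,ms,(290,180,360,225),'side')):
    hs=cv2.cvtColor(im,cv2.COLOR_RGB2HSV); b=blob((hs[...,1]>90),box); c,ax,a=cv2.fitEllipse(b[2]); print('mat',n,b[1],c,ax,onz(m,*c,.006))
for im,n,box in((t,'a',(280,190,345,265)),(s,'b',(290,225,355,285))):
    u0,v0,u1,v1=box; cv2.imwrite('pics/crop'+n+'.png',cv2.resize(im[v0:v1,u0:u1,::-1],None,fx=8,fy=8,interpolation=cv2.INTER_CUBIC))
E
```

```text
Traceback (most recent call last):
ValueError: max() iterable argument is empty
```

```bash
cat >> h.py <<'E'
def blob(mask,box):
    u0,v0,u1,v1=box; k=np.zeros(mask.shape,np.uint8); k[v0:v1,u0:u1]=mask[v0:v1,u0:u1]
    cs=cv2.findContours(k,cv2.RETR_EXTERNAL,cv2.CHAIN_APPROX_NONE)[0]
    c=max(cs,key=cv2.contourArea)
    mm=cv2.moments(c); return np.array([mm['m10']/mm['m00'],mm['m01']/mm['m00']]),cv2.contourArea(c),c
E
python3 - <<'E'
from h import *
t,mt=load('top0'); s,ms=load('side0')
print(t.max(2)[208,416:430],s.max(2)[308:326,342])
kt=blob(t.max(2)<110,(405,195,440,225)); ks=blob(s.max(2)<110,(330,305,352,326))
print('knob px',kt[:2],ks[:2]); p,e=tri(ray(mt,*kt[0]),ray(ms,*ks[0])); print('knob',p,e, onz(mt,*kt[0],.0805),onz(ms,*ks[0],.0805))
l=blob((t.min(2)>150)|(np.hypot(*(np.indices(t.shape[:2])-np.array([209,420])[:,None,None]))<20),(380,170,460,250)); (c,ax,a)=cv2.fitEllipse(l[2]);print('lid',c,ax,onz(mt,*c,.055))
for im,m,box,n in((t,mt,(150,180,240,265),'top'),(s,ms,(290,180,360,225),'side')):
    hs=cv2.cvtColor(im,cv2.COLOR_RGB2HSV); b=blob((hs[...,1]>90),box); c,ax,a=cv2.fitEllipse(b[2]); print('mat',n,b[1],c,ax,onz(m,*c,.006))
for im,n,box in((t,'a',(280,190,345,265)),(s,'b',(290,225,355,285))):
    u0,v0,u1,v1=box; cv2.imwrite('pics/crop'+n+'.png',cv2.resize(im[v0:v1,u0:u1,::-1],None,fx=8,fy=8,interpolation=cv2.INTER_CUBIC))
E
```

```text
[ 57   9  27  31  37  31  35  30  28  30  92 121 116 124] [247 244 217 132  92  95  99  98  88  82  80  77  79  78  96 132 160 170]
knob px (array([420.93571429, 207.6952381 ]), 70.0) (array([341.33615819, 316.64971751]), 59.0)
knob [ 0.56933536 -0.2748133   0.08037798] 0.0001841062000116475 [ 0.5694107  -0.27478677  0.0805    ] [ 0.56923397 -0.27493544  0.0805    ]
lid (418.6845703125, 209.42276000976562) (59.20794677734375, 60.9882698059082) [ 0.56881184 -0.27381635  0.055     ]
mat top 3445.0 (194.07046508789062, 222.48329162597656) (65.42639923095703, 67.03460693359375) [0.55336062 0.30024964 0.006     ]
mat side 1156.5 (324.8622131347656, 203.47972106933594) (29.37114906311035, 50.21473693847656) [0.55452272 0.29634788 0.006     ]
```

View pics/cropa.png

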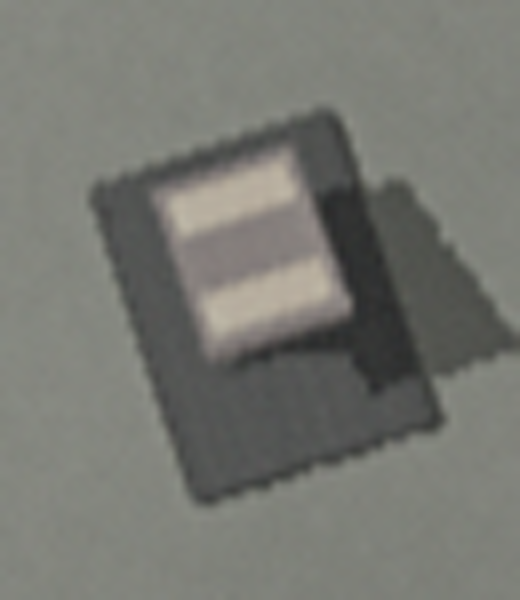

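View pics/cropb.png

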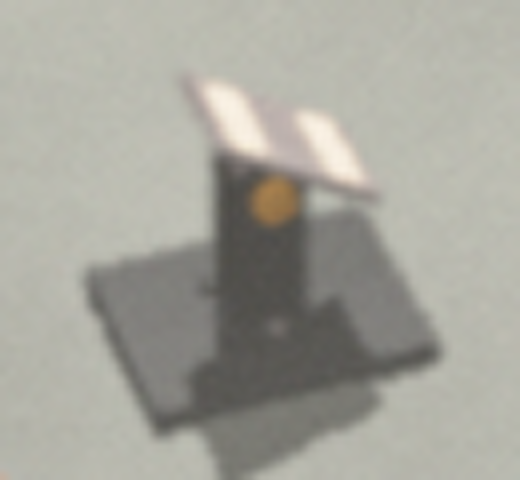

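The two views agree on the knob to 0.2 mm: height 80.4 mm against the expected 80.5. I'll move over it next.

```bash
python3 - <<'E'
from h import *
s=get_state(); R0=R.from_quat(s['eef_rot'])
print(R0.as_matrix().round(3))
down=R.from_matrix(np.array([[.28,-.96,0],[-.96,-.28,0],[0,0,-1]]).T) 
print(down.as_matrix())
d,w=move([.5693,-.2748,.200],R0); print(d,w)
E
```

```text
[[ 0.282 -0.959 -0.   ]
 [-0.959 -0.282  0.001]
 [-0.001  0.    -1.   ]]
[[ 0.28 -0.96  0.  ]
 [-0.96 -0.28 -0.  ]
 [ 0.    0.   -1.  ]]
[-0.6677 -1.5627  0.1911] [0. 0. 0.]
```

Call:
play_rows --deltas '[[[-1, -0.085, -0.2, 0, 0, 0, 0], [-1, -0.17, -0.39, 0.03, 0, 0, 0], [-1, -0.25, -0.58, 0.06, 0, 0, 0], [-1, -0.33, -0.77, 0.09, 0, 0, 0], [-1, -0.4, -0.95, 0.11, 0, 0, 0]]]' --force 25

```text
clock: 0.78
tool_pos: [0.4168, -0.4022, 0.2237]
eef_rot: [0.801, -0.599, -0.001, -0.0]
contact_force: [0.3, -1.0, 0.1]
opening: 1.003
```

```bash
python3 - <<'E'
from h import *
R0=R.from_matrix(np.array([[.28,-.96,0],[-.96,-.28,0],[0,0,-1]]).T) 
d,w=move([.5693,-.2748,.200],R0); print(d,w,get_state()['q'])
E
```

```text
[-0.264  -0.6076  0.0793] [0.0002 0.0006 0.0006] [ 0.77772733  0.67059097 -0.15200608  1.74308879  0.13895154  0.74019193
 -0.72987233]
```

Call:
play_rows --deltas '[[[-1, -0.08, -0.19, 0.02, 0, 0, 0], [-1, -0.16, -0.38, 0.04, 0, 0, 0], [-1, -0.23, -0.53, 0.06, 0, 0, 0], [-1, -0.264, -0.608, 0.08, 0, 0, 0], [-1, -0.264, -0.608, 0.08, 0, 0, 0]]]'

```text
clock: 1.4
tool_pos: [0.5706, -0.272, 0.1989]
eef_rot: [0.802, -0.597, -0.002, -0.001]
contact_force: [-1.2, -0.6, -0.7]
opening: 1.002
```

```bash
python3 - <<'E'
from h import *
R0=R.from_matrix(np.array([[.28,-.96,0],[-.96,-.28,0],[0,0,-1]]).T) 
d,w=move([.5693,-.2748,.085],R0); print(d,w,get_state()['q'])
E
```

```text
[0.0092 0.0068 0.3798] [0.0001 0.0012 0.0021] [ 0.43793634  0.76677199 -0.11843496  1.5989106   0.11216167  0.78516435
 -1.00772678]
```

Call:
play_rows --deltas '[[[-1, 0.009, 0.007, 0.17, 0, 0.001, 0.002], [-1, 0.009, 0.007, 0.3, 0, 0.001, 0.002], [-1, 0.009, 0.007, 0.36, 0, 0.001, 0.002], [-1, 0.009, 0.007, 0.38, 0, 0.001, 0.002], [-1, 0.009, 0.007, 0.38, 0, 0.001, 0.002]]]'

```text
clock: 2.02
tool_pos: [0.5696, -0.2756, 0.0858]
eef_rot: [0.8, -0.6, 0.0, -0.0]
contact_force: [0.6, -0.0, -0.6]
opening: 0.997
```

```bash
python3 - <<'E'
from h import *
snap('wrist','w1'); snap('side','s1')
R0=R.from_matrix(np.array([[.28,-.96,0],[-.96,-.28,0],[0,0,-1]]).T) 
print(move([.5693,-.2748,.085],R0))
E
```

```text
(array([-0.0026,  0.0019,  0.0046]), array([-0.0005, -0.0003, -0.    ]))
```

View pics/w1.png

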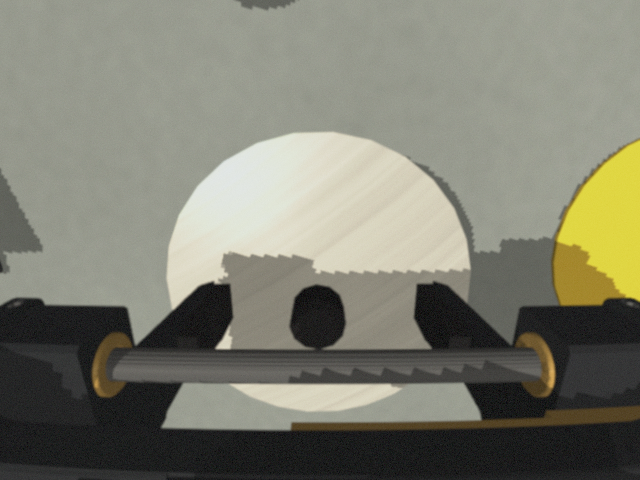

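View pics/s1.png

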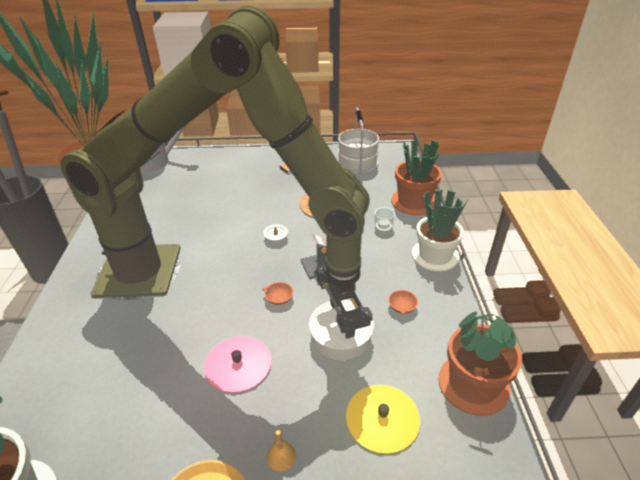

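The wrist view has the knob at (318,316), midway between the fingers at about 232 and 415, so I can close.

Call:
play_rows --deltas '[[[1, 0, 0, 0, 0, 0, 0], [1, 0, 0, 0, 0, 0, 0], [1, 0, 0, 0, 0, 0, 0], [1, 0, 0, 0, 0, 0, 0], [1, 0, 0, 0, 0, 0, 0]]]' --force 25

```text
clock: 2.75
tool_pos: [0.57, -0.2754, 0.0863]
eef_rot: [0.8, -0.6, 0.001, -0.0]
contact_force: [0.6, 0.7, 0.8]
opening: 0.457
```

Call:
play_rows --deltas '[[[1, 0, 0, -0.08, 0, 0, 0], [1, 0, 0, -0.2, 0, 0, 0], [1, 0, 0, -0.35, 0, 0, 0], [1, 0, 0, -0.48, 0, 0, 0], [1, 0, 0, -0.55, 0, 0, 0]]]'

```text
clock: 3.38
tool_pos: [0.5705, -0.2756, 0.2538]
eef_rot: [0.8, -0.6, 0.002, -0.001]
contact_force: [0.4, -0.0, -0.7]
opening: 0.004
```

```bash
python3 - <<'E'
from h import *
snap('side','s2'); snap('top','t2'); s=get_state(); print(s['tool_pos'],s['opening'],s['contact_force'])
R0=R.from_quat([.8,-.6,0,0])
print(move([.5544,.298,.26],R0))
E
```

```text
[ 0.57115681 -0.27583454  0.25394682] 0.002280121239440892 [0.53555554 0.18103405 0.42695766]
(array([-1.8519, -0.4817, -0.0254]), array([-0.0018, -0.0014, -0.0001]))
```

View pics/s2.png

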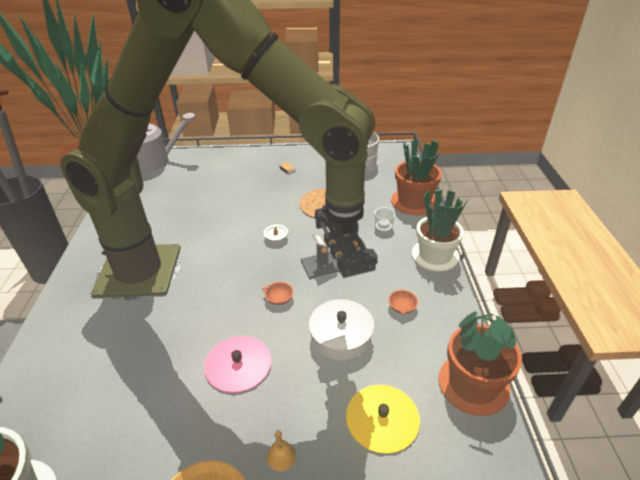

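View pics/t2.png

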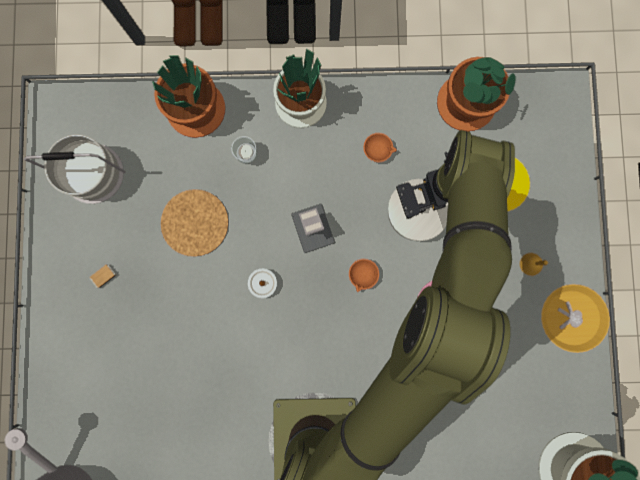

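The fingers needed about 1 s to close and I lifted too soon, so they were empty. Both views show the lid still in place (side (341,316)). I'll open, go back down and close for longer.

Call:
play_rows --deltas '[[[0.3, 0, 0, 0, 0, 0, 0], [0.3, 0, 0, 0, 0, 0, 0], [0.3, 0, 0, 0, 0, 0, 0], [0.3, 0, 0, 0, 0, 0, 0], [0.3, 0, 0, 0, 0, 0, 0]]]'

```text
clock: 4.1
tool_pos: [0.5711, -0.2758, 0.2537]
eef_rot: [0.8, -0.6, 0.003, -0.001]
contact_force: [0.9, 0.3, 0.3]
opening: 0.352
```

```bash
python3 - <<'E'
from h import *
s=get_state(); print(s['tool_pos'],s['opening'])
t,mt=load('side0'); t2,_=load('s2'); a=blob(t2.max(2)<110,(330,305,352,326)); print(a[:2])
print(move([.5695,-.275,.085],R.from_quat([.8,-.6,0,0])))
E
```

```text
[ 0.57109187 -0.27582705  0.25368726] 0.35191691577738116
(array([341.0617284 , 316.61728395]), 54.0)
(array([-0.0064,  0.0074,  0.5622]), array([-0.0017, -0.0013, -0.    ]))
```

Call:
play_rows --deltas '[[[-0.3, -0.006, 0.007, 0.1, -0.002, -0.001, 0], [-0.3, -0.006, 0.007, 0.2, -0.002, -0.001, 0], [-0.3, -0.006, 0.007, 0.3, -0.002, -0.001, 0], [-0.3, -0.006, 0.007, 0.3, -0.002, -0.001, 0]]]'

```text
clock: 4.6
tool_pos: [0.5676, -0.2742, 0.1616]
eef_rot: [0.8, -0.6, -0.002, 0.001]
contact_force: [-0.3, 0.0, 0.6]
opening: 0.653
```

Call:
play_rows --deltas '[[[-0.3, 0, 0, 0.15, 0, 0, 0], [-0.3, 0, 0, 0.23, 0, 0, 0], [-0.3, 0, 0, 0.262, 0, 0, 0], [-0.3, 0, 0, 0.262, 0, 0, 0]]]'

```text
clock: 5.1
tool_pos: [0.5678, -0.2744, 0.0838]
eef_rot: [0.8, -0.6, -0.002, 0.001]
contact_force: [1.3, -0.4, 0.6]
opening: 0.65
```

Call:
play_rows --deltas '[[[1, 0, 0, 0, 0, 0, 0], [1, 0, 0, 0, 0, 0, 0], [1, 0, 0, 0, 0, 0, 0], [1, 0, 0, 0, 0, 0, 0], [1, 0, 0, 0, 0, 0, 0]]]' --force 25

```text
clock: 5.72
tool_pos: [0.5679, -0.2744, 0.0841]
eef_rot: [0.8, -0.6, -0.002, 0.001]
contact_force: [-0.2, 0.6, 3.0]
opening: 0.262
```

Call:
play_rows --deltas '[[[1, 0, 0, 0, 0, 0, 0], [1, 0, 0, 0, 0, 0, 0], [1, 0, 0, 0, 0, 0, 0]]]'

```text
clock: 6.1
tool_pos: [0.5679, -0.2744, 0.0842]
eef_rot: [0.8, -0.6, -0.002, 0.001]
contact_force: [-0.0, -0.3, 2.0]
opening: 0.254
```

Call:
play_rows --deltas '[[[1, 0, 0, -0.05, 0, 0, 0], [1, 0, 0, -0.12, 0, 0, 0], [1, 0, 0, -0.25, 0, 0, 0], [1, 0, 0, -0.38, 0, 0, 0], [1, 0, 0, -0.43, 0, 0, 0]]]'

```text
clock: 6.72
tool_pos: [0.5695, -0.275, 0.216]
eef_rot: [0.8, -0.6, 0.001, 0.001]
contact_force: [-0.1, -0.2, -1.3]
opening: 0.26
```

```bash
python3 - <<'E'
from h import *
s=get_state(); print(s['tool_pos'],s['opening'],s['contact_force'])
t,mt=snap('top','t3'); snap('side','s3')
print(move([.5544,.298,.22],R.from_quat([.8,-.6,0,0])))
E
```

```text
[ 0.56951215 -0.27498379  0.21603659] 0.2595684940462087 [-0.14624737 -0.23438793 -1.31829405]
(array([-1.8469, -0.4871, -0.0193]), array([ 0.0004, -0.0002, -0.0001]))
```

View pics/s3.png

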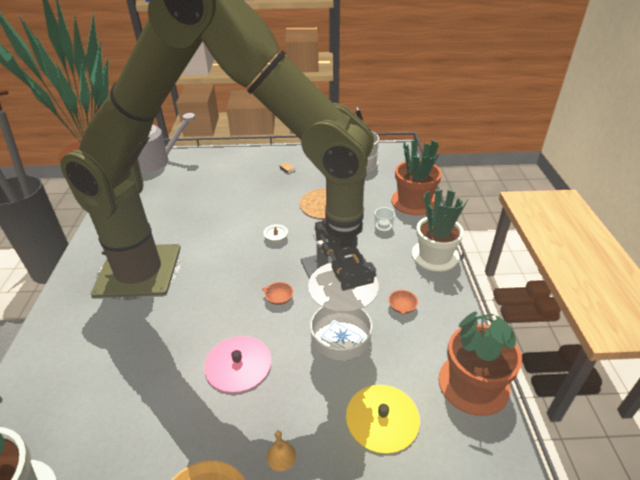

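View pics/t3.png

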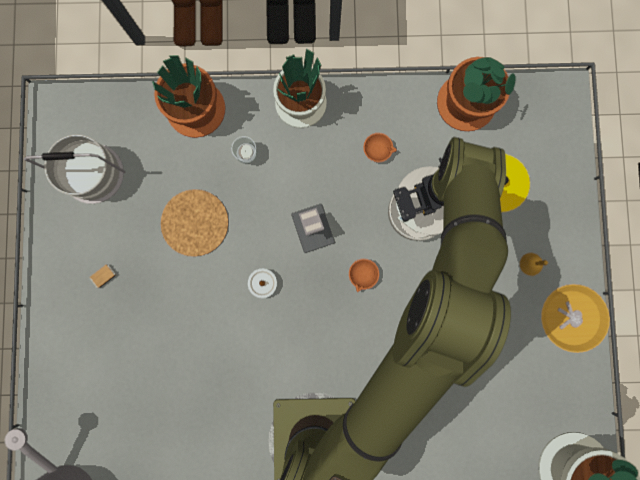

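The lid is lifted level and the tile is visible in the tier at side (341,335). Next I'll carry the lid to the mat.

Call:
play_rows --deltas '[[[1, -0.08, -0.02, -0.02, 0, 0, 0], [1, -0.22, -0.06, -0.02, 0, 0, 0], [1, -0.38, -0.1, -0.02, 0, 0, 0], [1, -0.54, -0.14, -0.02, 0, 0, 0], [1, -0.7, -0.185, -0.02, 0, 0, 0]]]'

```text
clock: 7.45
tool_pos: [0.562, -0.0539, 0.2194]
eef_rot: [0.8, -0.599, -0.002, 0.001]
contact_force: [0.3, 0.4, -0.2]
opening: 0.261
```

```bash
python3 - <<'E'
from h import *
s=get_state(); print(s['tool_pos'],s['opening'],s['q'])
print(move([.554,.298,.22],R.from_quat([.8,-.6,0,0])))
E
```

```text
[ 0.56196809 -0.05390285  0.2193551 ] 0.26067314592996077 [ 0.06708087  0.65838011 -0.08874039  1.79119313  0.08376892  0.69986978
 -1.35296217]
(array([-1.133 , -0.3047, -0.0017]), array([0.0013, 0.0005, 0.0005]))
```

Call:
play_rows --deltas '[[[1, -0.17, -0.045, 0, 0, 0, 0], [1, -0.35, -0.095, 0, 0, 0, 0], [1, -0.53, -0.14, 0, 0, 0, 0], [1, -0.7, -0.19, 0, 0, 0, 0], [1, -0.87, -0.235, 0, 0, 0, 0]]]'

```text
clock: 8.07
tool_pos: [0.5537, 0.2197, 0.2182]
eef_rot: [0.801, -0.599, -0.003, 0.002]
contact_force: [-0.3, 0.9, -0.8]
opening: 0.261
```

```bash
python3 - <<'E'
from h import *
s=get_state(); print(s['tool_pos'],s['opening'],s['q'])
print(move([.554,.298,.16],R.from_quat([.8,-.6,0,0])))
E
```

```text
[0.5536515  0.21970427 0.21821671] 0.260571102356194 [-0.42939149  0.69755347 -0.04193323  1.69665517  0.0344812   0.75474178
 -1.770154  ]
(array([-0.2495, -0.0765,  0.194 ]), array([0.0023, 0.0007, 0.0012]))
```

Call:
play_rows --deltas '[[[1, -0.13, -0.04, 0.04, 0.001, 0, 0], [1, -0.21, -0.065, 0.1, 0.002, 0, 0.001], [1, -0.25, -0.076, 0.16, 0.002, 0.001, 0.001], [1, -0.25, -0.076, 0.194, 0.002, 0.001, 0.001], [1, -0.25, -0.076, 0.194, 0.002, 0.001, 0.001]]]'

```text
clock: 8.7
tool_pos: [0.5533, 0.296, 0.1588]
eef_rot: [0.8, -0.6, 0.0, 0.002]
contact_force: [0.9, 0.2, -1.1]
opening: 0.259
```

```bash
python3 - <<'E'
from h import *
snap('side','s4')
s=get_state(); print(s['tool_pos'],s['opening'],s['q'])
print(move([.554,.298,.045],R.from_quat([.8,-.6,0,0])))
E
```

```text
[0.55407259 0.29608336 0.1597503 ] 0.26242800194249216 [-0.55279518  0.81293596 -0.02247262  1.6434807   0.02885317  0.68799997
 -1.87926097]
(array([-0.0072, -0.0022,  0.3825]), array([ 0.0006, -0.0008, -0.0005]))
```

View pics/s4.png

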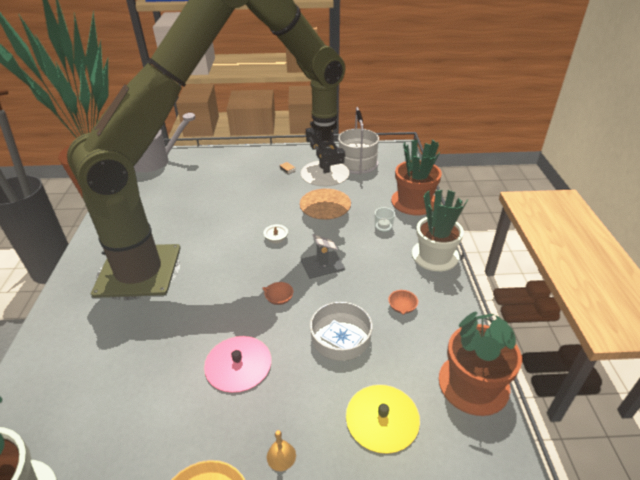

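The lid hangs level above the mat (side (325,173) over (325,203)), so I'll lower it.

Call:
play_rows --deltas '[[[1, -0.005, -0.002, 0.12, 0, 0, 0], [1, -0.007, -0.002, 0.24, 0, 0, 0], [1, -0.007, -0.002, 0.32, 0, 0, 0], [1, -0.007, -0.002, 0.36, 0, 0, 0], [1, -0.007, -0.002, 0.37, 0, 0, 0]]]'

```text
clock: 9.38
tool_pos: [0.5544, 0.2973, 0.0489]
eef_rot: [0.799, -0.601, 0.001, 0.001]
contact_force: [-1.4, 0.2, -0.7]
opening: 0.259
```

Call:
play_rows --deltas '[[[1, 0, 0, 0.01, 0, 0, 0], [1, 0, 0, 0.018, 0, 0, 0], [1, 0, 0, 0.018, 0, 0, 0]]]'

```text
clock: 9.75
tool_pos: [0.5546, 0.2974, 0.0439]
eef_rot: [0.799, -0.601, 0.001, 0.001]
contact_force: [0.5, 0.4, -0.5]
opening: 0.26
```

```bash
python3 - <<'E'
from h import *
snap('side','s5')
s=get_state(); print(s['tool_pos'],s['opening'],s['contact_force'])
E
```

```text
[0.55461075 0.29742357 0.04389533] 0.26088402892932755 [ 0.71401539 -0.4247929  -0.00725454]
```

View pics/s5.png

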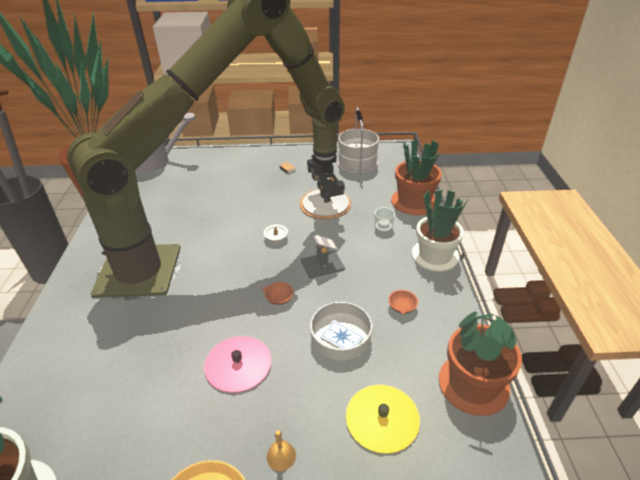

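Call:
play_rows --deltas '[[[1, 0, 0, 0.006, 0, 0, 0], [1, 0, 0, 0.01, 0, 0, 0], [1, 0, 0, 0.01, 0, 0, 0]]]'

```text
clock: 10.18
tool_pos: [0.5549, 0.2975, 0.0429]
eef_rot: [0.799, -0.601, 0.001, 0.001]
contact_force: [-3.7, -2.6, 13.6]
opening: 0.261
```

It's in contact (13 N up), so I'll release and then rise.

Call:
play_rows --deltas '[[[0.4, 0, 0, -0.003, 0, 0, 0], [0.2, 0, 0, -0.003, 0, 0, 0], [-0.2, 0, 0, -0.003, 0, 0, 0], [-0.2, 0, 0, -0.003, 0, 0, 0], [-0.2, 0, 0, -0.003, 0, 0, 0]]]'

```text
clock: 10.8
tool_pos: [0.5548, 0.2975, 0.0436]
eef_rot: [0.799, -0.601, 0.001, 0.001]
contact_force: [-0.5, 0.7, 0.1]
opening: 0.598
```

Call:
play_rows --deltas '[[[-0.5, 0, 0, -0.15, 0, 0, 0], [-0.5, 0, 0, -0.35, 0, 0, 0], [-0.5, 0, 0, -0.55, 0, 0, 0], [-0.5, 0, 0, -0.7, 0, 0, 0], [-0.5, 0, 0, -0.72, 0, 0, 0]]]'

```text
clock: 11.42
tool_pos: [0.5564, 0.299, 0.2634]
eef_rot: [0.799, -0.601, 0.002, -0.002]
contact_force: [-0.2, 0.8, -1.0]
opening: 0.75
```

```bash
python3 - <<'E'
from h import *
s,ms=snap('side','s6'); t,mt=snap('top','t6')
u0,v0,u1,v1=285,170,365,230; cv2.imwrite('pics/c6.png',cv2.resize(s[v0:v1,u0:u1,::-1],None,fx=8,fy=8))
u0,v0,u1,v1=370,160,470,260; cv2.imwrite('pics/c7.png',cv2.resize(t[v0:v1,u0:u1,::-1],None,fx=6,fy=6,interpolation=cv2.INTER_CUBIC))
print(get_state()['tool_pos'],get_state()['opening'])
k=blob(s.max(2)<100,(315,180,335,205));print(k[:2],onz(ms,*k[0],.0395))
E
```

```text
[0.55471689 0.29806619 0.26000122] 0.7505414030824712
(array([325.125     , 195.36666667]), 20.0) [0.5556218  0.29594245 0.0395    ]
```

View pics/c6.png

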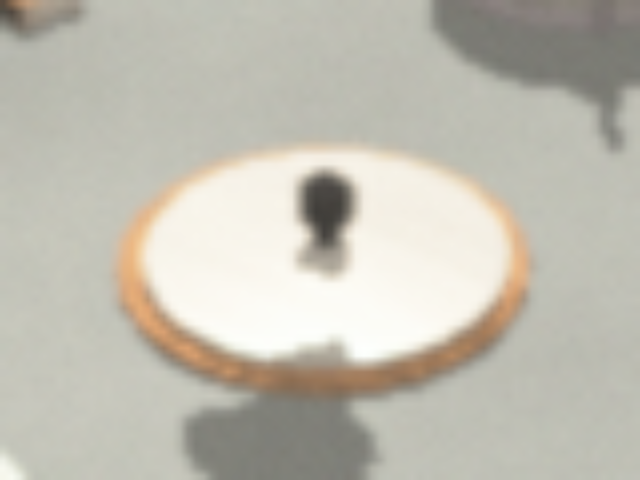

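View pics/c7.png

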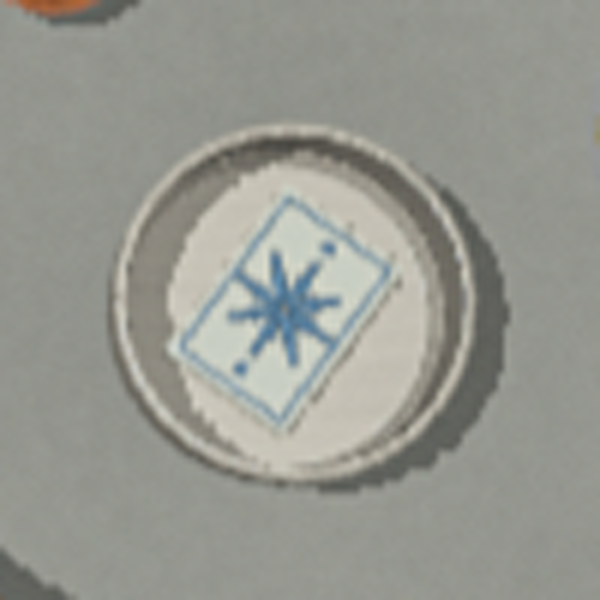

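View pics/t6.png

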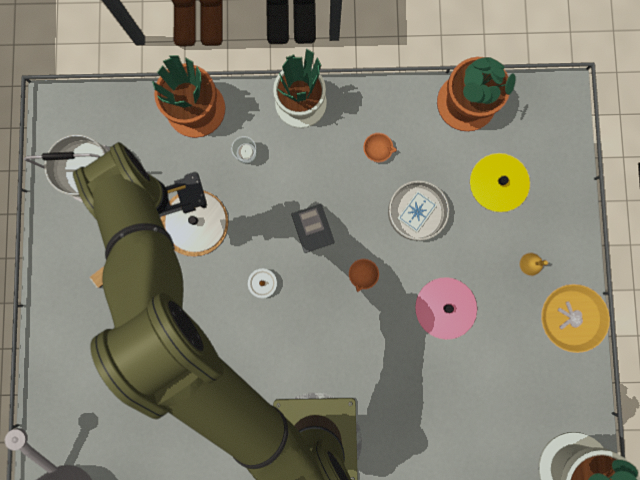

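The lid is released level on the mat, with its knob at side (325,195), i.e. at (0.556, 0.296), about 2 mm from the middle. The tile lies at top (418,211). I'll measure it and a first plate estimate.

```bash
python3 - <<'E'
from h import *
for n,box in(('t6',(385,175,455,245)),('s6',(305,305,378,360))):
    im,m=load(n); i=im.astype(int); mask=(i[...,2]-i[...,0]>12)
    u0,v0,u1,v1=box; vv,uu=np.nonzero(mask[v0:v1,u0:u1]); 
    pts=np.array([onz(m,u+u0,v+v0,.011)[:2] for u,v in zip(uu,vv)])
    k=cv2.minAreaRect((pts*1000).astype(np.float32)); print(n,len(pts),k); print(cv2.boxPoints(k)/1000)
# tier rim
im,m=load('t6')
# plate corners top/side (crops from t0: origin 280,190 scale 8; s0: 290,225)
T=np.array([[155,190],[293,150],[350,308],[210,360]])/8-.5+0+[280,190]
S=np.array([[248,165],[185,75],[325,112],[380,195]])/8-.5+[290,225]
_,mt=load('top0');_,ms=load('side0')
P=[]
for a,b in zip(T,S):
    p,e=tri(ray(mt,*a),ray(ms,*b)); P.append(p); print(p.round(4),round(e,4))
E
```

```text
t6 286 ((570.9220581054688, -277.3341064453125), (55.801395416259766, 83.83307647705078), 52.52432632446289)
[[ 0.52068114 -0.27397338]
 [ 0.587212   -0.32497948]
 [ 0.62116295 -0.2806948 ]
 [ 0.55463207 -0.22968872]]
s6 258 ((570.23779296875, -275.853759765625), (56.38731384277344, 84.45990753173828), 52.360721588134766)
[[ 0.5195796  -0.27239016]
 [ 0.58646095 -0.32396883]
 [ 0.620896   -0.27931735]
 [ 0.5540146  -0.22773868]]
[0.5476 0.0246 0.0552] 0.0352
[ 0.5363 -0.0207  0.1375] 0.0571
[ 0.5376 -0.0328  0.12  ] 0.0355
[0.5451 0.0108 0.0433] 0.0648
```

```bash
python3 - <<'E'
from h import *
T=np.array([[155,190],[293,150],[350,308],[210,360]])/8-.5+[280,190]
S=np.array([[325,112],[380,195],[225,150],[185,75]])/8-.5+[290,225]
_,mt=load('top0');_,ms=load('side0')
P=[]
for a,b in zip(T,S):
    p,e=tri(ray(mt,*a),ray(ms,*b)); P.append(p); print(p.round(4),round(e,4))
P=np.array(P); c=P.mean(0); print('c',c)
up=(P[2]+P[3]-P[0]-P[1])/2; y=(P[0]+P[3]-P[1]-P[2])/2; print(np.linalg.norm(up),np.linalg.norm(y),np.degrees(np.arctan2(up[2],np.hypot(*up[:2]))),np.degrees(np.arctan2(up[1],up[0])),np.degrees(np.arctan2(y[1],y[0])))
s=get_state(); R0=R.from_quat(s['eef_rot']); m=vision.camera_model('wrist'); W=np.array(m['world_to_cam'])
C=np.linalg.inv(W); Tt=np.eye(4);Tt[:3,:3]=R0.as_matrix();Tt[:3,3]=s['tool_pos']; X=np.linalg.inv(Tt)@C; print(X.round(4))
np.save('X.npy',X)
print(s['q'])
E
```

```text
[0.5604 0.0255 0.0748] 0.0043
[ 0.575  -0.0172  0.071 ] 0.0007
[ 0.5211 -0.0335  0.1078] 0.0001
[0.5074 0.0089 0.1068] 0.002
c [ 0.54096396 -0.00409158  0.09010176]
0.06570502958467234 0.044850231360669096 31.587078124364883 -162.8957867463701 108.4311647566551
[[ 1.000e+00  6.000e-04  3.000e-04  3.000e-04]
 [ 6.000e-04 -9.570e-01 -2.901e-01 -7.490e-02]
 [ 1.000e-04  2.901e-01 -9.570e-01 -1.269e-01]
 [ 0.000e+00  0.000e+00  0.000e+00  1.000e+00]]
[-0.55588959  0.68891042 -0.02108792  1.5530907   0.020277    0.90005282
 -1.87467803]
```

```bash
python3 - <<'E'
from h import *
X=np.load('X.npy'); Rq=R.from_quat([.8,-.6,0,0]); m=dict(vision.camera_model('wrist'))
for p in ([.52,.08,.20],[.52,-.1,.20],[.5,.08,.2],[.54,0,.2]):
    T=np.eye(4);T[:3,:3]=Rq.as_matrix();T[:3,3]=p; m['world_to_cam']=np.linalg.inv(T@X)
    print(p,[proj(m,np.array(q)).round() for q in ([.5604,.0255,.073],[.575,-.017,.071],[.521,-.0335,.107],[.507,.009,.107])])
print(move([.52,.08,.21],Rq))
E
```

```text
[0.52, 0.08, 0.2] [array([406., 207.]), array([463., 204.]), array([474., 291.]), array([412., 293.])]
[0.52, -0.1, 0.2] [array([173., 140.]), array([235., 136.]), array([228., 223.]), array([164., 226.])]
[0.5, 0.08, 0.2] [array([415., 182.]), array([473., 180.]), array([485., 266.]), array([423., 269.])]
[0.54, 0, 0.2] [array([298., 203.]), array([357., 200.]), array([360., 288.]), array([298., 290.])]
(array([0.6659, 0.3128, 0.1682]), array([-0.0001, -0.0008, -0.0009]))
```

Call:
play_rows --deltas '[[[-0.72, 0.16, 0.1, 0.04, 0, 0, 0], [-0.72, 0.33, 0.2, 0.08, 0, 0, 0], [-0.72, 0.5, 0.3, 0.12, 0, 0, 0], [-0.72, 0.67, 0.418, 0.168, 0, 0, 0], [-0.72, 0.67, 0.418, 0.168, 0, 0, 0]]]'

```text
clock: 12.15
tool_pos: [0.486, 0.0638, 0.2075]
eef_rot: [0.797, -0.605, -0.001, 0.005]
contact_force: [-0.4, 1.0, 0.5]
opening: 0.86
```

Call:
play_rows --deltas '[[[-0.72, 0, 0, 0, 0, 0, 0], [-0.72, 0, 0, 0, 0, 0, 0]]]'

```text
clock: 12.4
tool_pos: [0.4858, 0.0649, 0.2069]
eef_rot: [0.797, -0.604, -0.002, 0.006]
contact_force: [0.4, 0.3, -1.0]
opening: 0.858
```

```bash
python3 - <<'E'
from h import *
im,m=snap('wrist','wA'); s=get_state(); print(s['tool_pos'],s['opening'])
print(move([.52,-.09,.20],R.from_quat([.8,-.6,0,0])))
E
```

```text
[0.48611195 0.06519231 0.20713864] 0.8605274769150426
(array([0.5285, 0.0313, 0.0263]), array([ 0.0031, -0.0013, -0.0029]))
```

View pics/wA.png

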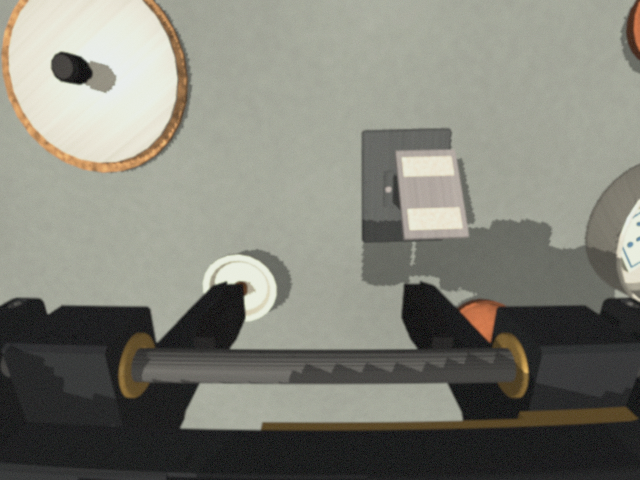

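The wrist view shows the plate clearly, with corners near (395,151), (455,150), (468,237) and (403,239). I'll take a second view from the other side.

Call:
play_rows --deltas '[[[-0.72, 0.15, 0.01, 0.01, 0.001, 0, -0.001], [-0.72, 0.3, 0.02, 0.02, 0.003, -0.001, -0.002], [-0.72, 0.45, 0.03, 0.026, 0.003, -0.001, -0.003], [-0.72, 0.53, 0.031, 0.026, 0.003, -0.001, -0.003], [-0.72, 0.53, 0.031, 0.026, 0.003, -0.001, -0.003]]]'

```text
clock: 13.08
tool_pos: [0.521, -0.0914, 0.2]
eef_rot: [0.799, -0.601, 0.001, 0.0]
contact_force: [0.1, 0.8, 0.2]
opening: 0.863
```

Call:
play_rows --deltas '[[[-0.72, 0, 0, 0, 0, 0, 0], [-0.72, 0, 0, 0, 0, 0, 0]]]'

```text
clock: 13.32
tool_pos: [0.521, -0.0894, 0.2001]
eef_rot: [0.8, -0.6, 0.001, -0.0]
contact_force: [0.6, 0.1, 0.2]
opening: 0.861
```

```bash
python3 - <<'E'
from h import *
im,m=snap('wrist','wB'); s=get_state(); print(s['tool_pos'],s['opening'])
for n,(u,v) in(('wA',(430,195)),('wB',(200,180))):
    i,_=load(n); cv2.imwrite('pics/c'+n+'.png',cv2.resize(i[v-60:v+60,u-60:u+60,::-1],None,fx=5,fy=5,interpolation=cv2.INTER_CUBIC))
E
```

```text
[ 0.52100284 -0.08966693  0.20007382] 0.8600101670979741
```

View pics/cwA.png

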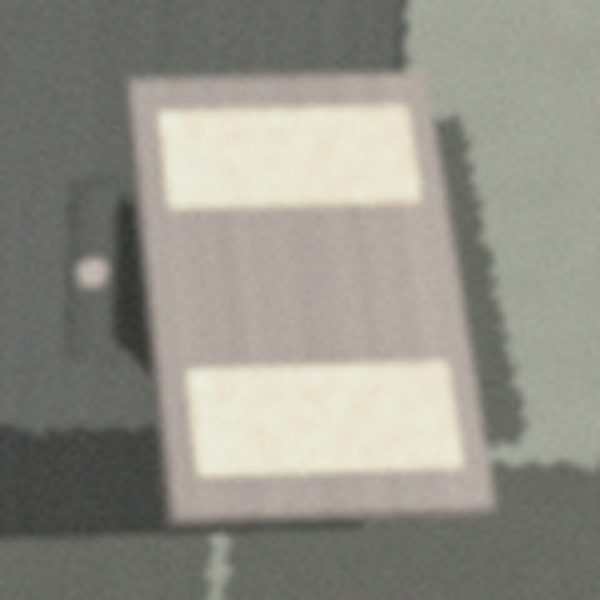

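View pics/cwB.png

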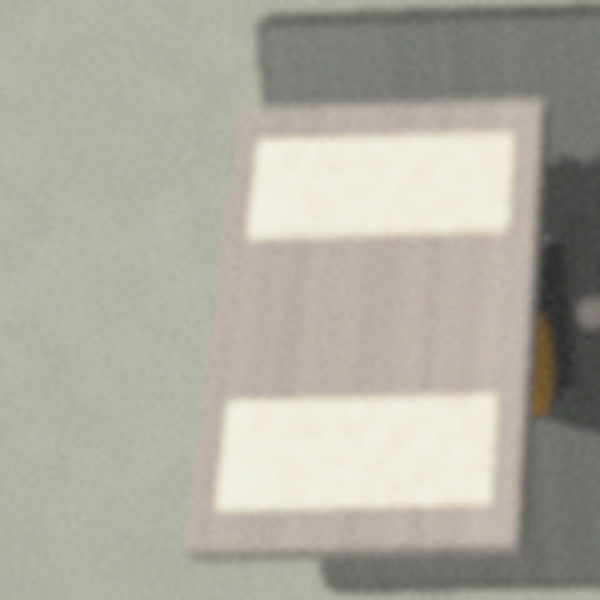

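View pics/wB.png

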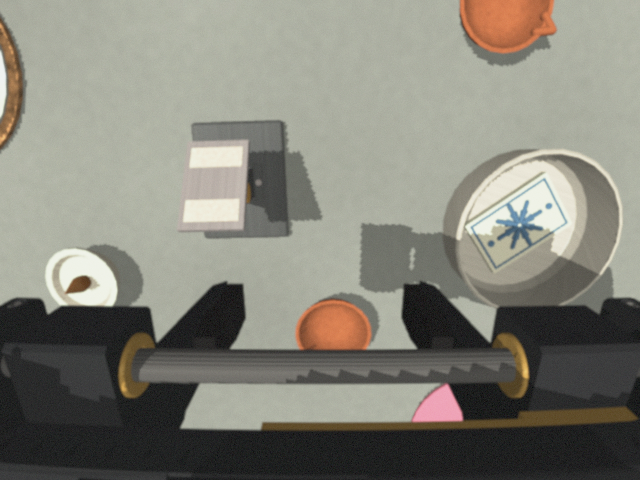

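```bash
cat > pl.py <<'E'
from h import *
def quads(n,box):
    im,m=load(n); g=im.min(2).astype(np.uint8); u0,v0,u1,v1=box; out=[]
    k=(g[v0:v1,u0:u1]>208).astype(np.uint8)
    cs=[c for c in cv2.findContours(k,cv2.RETR_EXTERNAL,cv2.CHAIN_APPROX_NONE)[0] if cv2.contourArea(c)>200]
    cs.sort(key=lambda c:c[:,0,1].mean())
    for c in cs:
        mm=cv2.moments(c); ctr=np.array([mm['m10']/mm['m00'],mm['m01']/mm['m00']])
        h=cv2.approxPolyDP(c,6,True)[:,0,:].astype(float)
        out.append((ctr+[u0,v0],h+[u0,v0],cv2.contourArea(c)))
    return out,m
E
python3 - <<'E'
from pl import *
A,ma=quads('wA',(395,145,470,240)); B,mb=quads('wB',(180,135,250,235))
C,mt=quads('top0',(295,200,330,240)); D,ms=quads('side0',(305,225,345,255))
for n,Q in (('A',A),('B',B),('C',C),('D',D)): print(n,[(q[0].round(1),q[2],q[1].tolist()) for q in Q])
P=[]
for a,b in zip(A,B):
    p,e=tri(ray(ma,*a[0]),ray(mb,*b[0])); P.append(p); print('strip ctr',p.round(4),e)
d=P[1]-P[0]; print(np.linalg.norm(d),np.degrees(np.arctan2(d[2],np.hypot(*d[:2]))),np.degrees(np.arctan2(d[1],d[0])),'mid',(P[0]+P[1])/2)
a=np.array([[130,77],[423,74],[494,511],[171,521]])/5-.4+[370,135]
b=np.array([[242,106],[543,99],[517,548],[193,551]])/5-.4+[140,120]
Q=[]
for x,y in zip(a,b):
    p,e=tri(ray(ma,*x),ray(mb,*y)); Q.append(p); print('corner',p.round(4),round(e,5))
Q=np.array(Q); d=(Q[2]+Q[3]-Q[0]-Q[1])/2; y=(Q[0]+Q[3]-Q[1]-Q[2])/2
print('c',Q.mean(0),np.linalg.norm(d),np.linalg.norm(y),'slope',np.degrees(np.arctan2(d[2],np.hypot(*d[:2]))),'az',np.degrees(np.arctan2(d[1],d[0])),'y az',np.degrees(np.arctan2(y[1],y[0])),y)
E
```

```text
A [(array([426.8, 165.9]), 621.0, [[452.0, 170.0], [449.0, 158.0], [403.0, 158.0], [406.0, 175.0], [416.0, 173.0], [414.0, 166.0], [418.0, 174.0]]), (array([433.4, 218.4]), 790.5, [[408.0, 211.0], [411.0, 228.0], [460.0, 226.0], [456.0, 209.0]])]
B [(array([215.5, 156.6]), 859.0, [[241.0, 148.0], [193.0, 148.0], [190.0, 166.0], [239.0, 165.0]]), (array([211.1, 210.1]), 1031.5, [[238.0, 200.0], [188.0, 200.0], [184.0, 220.0], [237.0, 219.0]])]
C []
D []
strip ctr [0.5585 0.0031 0.0753] 9.868692339761207e-05
strip ctr [ 0.525  -0.0075  0.098 ] 0.00024719849707959744
0.041833223848659444 32.80906019567203 -162.4880347499162 mid [ 0.54175875 -0.00223844  0.08667985]
corner [0.5631 0.0278 0.0669] 6e-05
corner [ 0.5763 -0.0157  0.0672] 0.00031
corner [ 0.5205 -0.0333  0.1065] 0.00028
corner [0.5065 0.0102 0.1043] 0.00092
c [ 0.54161443 -0.00273827  0.08621317] 0.07030604505887622 0.045588016318738565 slope 33.07579390896239 az -162.59655769557125 y az 107.37099484959545 [-0.01360605  0.0434941  -0.00118592]
```

```bash
python3 - <<'E'
from h import *
im,m=load('wB'); i=im.astype(int); mask=(i[...,2]-i[...,0]>12); u0,v0,u1,v1=460,170,575,280
vv,uu=np.nonzero(mask[v0:v1,u0:u1]); pts=np.array([onz(m,u+u0,v+v0,.011)[:2] for u,v in zip(uu,vv)])
k=cv2.minAreaRect((pts*1000).astype(np.float32)); print(len(pts),k); print(cv2.boxPoints(k)/1000)
a=np.radians(-127.5); Rq=R.from_matrix(np.array([[np.cos(a),np.sin(a),0],[np.sin(a),-np.cos(a),0],[0,0,-1]]).T); print(Rq.as_quat())
print(move([.5706,-.277,.17],Rq))
E
```

```text
1312 ((569.89599609375, -276.3695373535156), (54.94830322265625, 82.92687225341797), 52.263267517089844)
[[ 0.52029026 -0.27271992]
 [ 0.58587146 -0.323474  ]
 [ 0.6195017  -0.28001916]
 [ 0.5539205  -0.22926508]]
[-0.44228869  0.89687274  0.          0.        ]
(array([0.6456, 0.0166, 0.1009]), array([-3.000e-04, -2.000e-04,  2.989e-01]))
```

Call:
play_rows --deltas '[[[-0.72, 0.13, 0, 0.01, 0, 0, 0.055], [-0.72, 0.28, 0.005, 0.03, 0, 0, 0.112], [-0.72, 0.43, 0.01, 0.05, 0, 0, 0.17], [-0.72, 0.56, 0.015, 0.07, 0, 0, 0.226], [-0.72, 0.64, 0.016, 0.09, 0, 0, 0.28]]]'

```text
clock: 14.0
tool_pos: [0.5705, -0.2768, 0.1731]
eef_rot: [-0.466, 0.885, -0.001, 0.0]
contact_force: [0.3, 0.5, -0.4]
opening: 0.859
```

```bash
python3 - <<'E'
from h import *
Rq=R.from_quat([-.4423,.8969,0,0]); s=get_state(); print(s['tool_pos'],s['opening'],s['q'])
print(move([.5703,-.2767,.15],Rq))
E
```

```text
[ 0.57052872 -0.27678764  0.17310638] 0.8592461399456561 [ 0.31003289  0.80606813  0.12619295  1.6243522  -0.13686183  0.71813813
 -1.67146998]
(array([0.0001, 0.0009, 0.077 ]), array([-0.0006, -0.0002,  0.0169]))
```

Call:
play_rows --deltas '[[[-0.72, 0, 0.001, 0.04, 0, 0, 0.017], [-0.72, 0, 0.001, 0.1, 0, 0, 0.017], [-0.72, 0, 0.001, 0.2, 0, 0, 0.017], [-0.72, 0, 0.001, 0.26, 0, 0, 0.017], [-0.72, 0, 0.001, 0.26, 0, 0, 0.017]]]'

```text
clock: 14.62
tool_pos: [0.5695, -0.2755, 0.0935]
eef_rot: [-0.443, 0.897, 0.001, -0.001]
contact_force: [-0.1, 0.0, -0.2]
opening: 0.862
```

```bash
python3 - <<'E'
from h import *
Rq=R.from_quat([-.4423,.8969,0,0])
snap('wrist','w7'); s=get_state(); print(s['tool_pos'],s['opening'],s['q'])
print(move([.5703,-.2767,.024],Rq))
E
```

```text
[ 0.57026253 -0.27624239  0.09471149] 0.8603803016314507 [ 0.31571499  0.91744863  0.11499296  1.66255973 -0.16797757  0.57054125
 -1.6973427 ]
(array([ 0.001 , -0.0008,  0.2357]), array([-0.0003, -0.0002,  0.0001]))
```

View pics/w7.png

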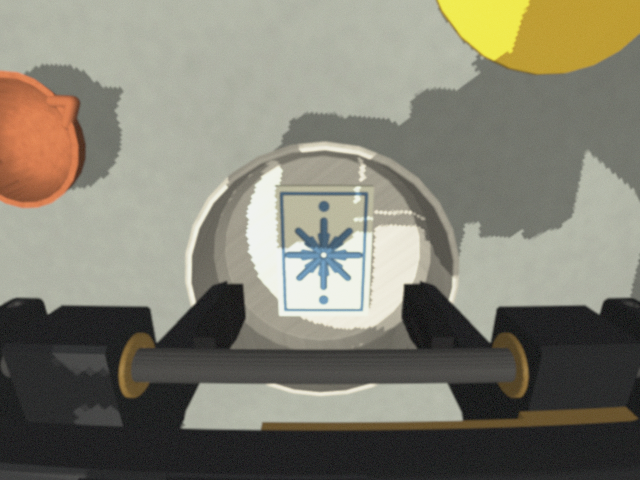

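The tile stands square in the wrist view (edges vertical, centre u≈324), midway between the fingers, so I'll descend.

Call:
play_rows --deltas '[[[-0.72, 0, 0, 0.08, 0, 0, 0], [-0.72, 0, 0, 0.16, 0, 0, 0], [-0.72, 0, 0, 0.21, 0, 0, 0], [-0.72, 0, 0, 0.232, 0, 0, 0], [-0.72, 0, 0, 0.232, 0, 0, 0]]]'

```text
clock: 15.3
tool_pos: [0.5705, -0.2765, 0.0254]
eef_rot: [-0.442, 0.897, -0.001, 0.0]
contact_force: [-0.0, -0.8, 0.5]
opening: 0.863
```

```bash
python3 - <<'E'
from h import *
Rq=R.from_quat([-.4423,.8969,0,0])
for _ in range(2):
  s=get_state(); print(s['tool_pos'],s['opening'],s['contact_force'])
print(move([.5703,-.2767,.0238],Rq))
E
```

```text
[ 0.57051935 -0.27647672  0.02537637] 0.8633311150549344 [-0.02954082 -0.81703709  0.4506277 ]
[ 0.57051935 -0.27647672  0.02537637] 0.8633311150549344 [-0.02954082 -0.81703709  0.4506277 ]
(array([0.001 , 0.0001, 0.0053]), array([-0.0004, -0.0002,  0.0001]))
```

Call:
play_rows --deltas '[[[-0.72, 0.001, 0, 0.005, 0, 0, 0], [0, 0.001, 0, 0.005, 0, 0, 0], [0, 0.001, 0, 0.005, 0, 0, 0], [0, 0.001, 0, 0.005, 0, 0, 0], [0, 0.001, 0, 0.005, 0, 0, 0]]]' --force 20

```text
clock: 15.92
tool_pos: [0.5706, -0.2768, 0.0243]
eef_rot: [-0.443, 0.897, -0.001, 0.0]
contact_force: [0.3, 0.9, 3.2]
opening: 0.697
```

Call:
play_rows --deltas '[[[0.2, 0, 0, 0, 0, 0, 0], [0.2, 0, 0, 0, 0, 0, 0], [0.2, 0, 0, 0, 0, 0, 0]]]'

```text
clock: 16.3
tool_pos: [0.5706, -0.2769, 0.0243]
eef_rot: [-0.442, 0.897, -0.001, 0.0]
contact_force: [-0.1, -0.3, 3.4]
opening: 0.7
```

Call:
play_rows --deltas '[[[1, 0, 0, -0.03, 0, 0, 0], [1, 0, 0, -0.08, 0, 0, 0], [1, 0, 0, -0.16, 0, 0, 0], [1, 0, 0, -0.26, 0, 0, 0], [1, 0, 0, -0.36, 0, 0, 0]]]'

```text
clock: 16.92
tool_pos: [0.5704, -0.2767, 0.1341]
eef_rot: [-0.442, 0.897, -0.001, 0.0]
contact_force: [0.0, 0.5, -0.7]
opening: 0.7
```

Call:
play_rows --deltas '[[[1, 0, 0, -0.1, 0, 0, 0], [1, 0, 0, -0.2, 0, 0, 0], [1, 0, 0, -0.25, 0, 0, 0], [1, 0, 0, -0.25, 0, 0, 0]]]'

```text
clock: 17.42
tool_pos: [0.5707, -0.2768, 0.2102]
eef_rot: [-0.442, 0.897, -0.002, 0.001]
contact_force: [0.1, 0.2, -1.4]
opening: 0.698
```

```bash
python3 - <<'E'
from h import *
s=get_state(); print(s['tool_pos'],s['opening'],s['q'])
snap('wrist','w8'); snap('side','s8')
E
```

```text
[ 0.57068126 -0.27677374  0.21022673] 0.6984185261421142 [ 0.29519186  0.7587767   0.15329042  1.59849233 -0.14699409  0.7912029
 -1.71477064]
```

View pics/w8.png

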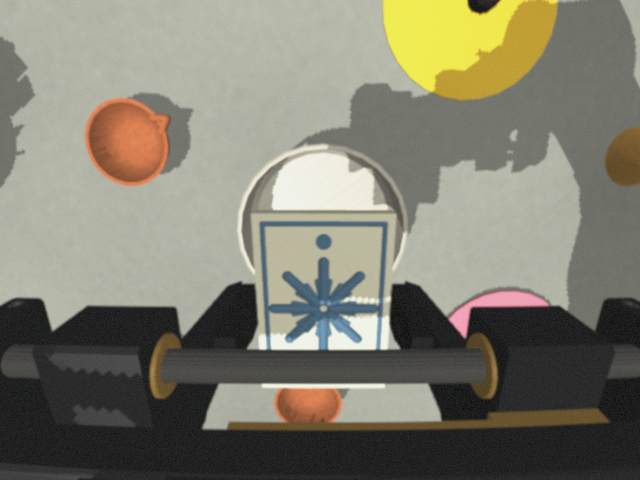

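View pics/s8.png

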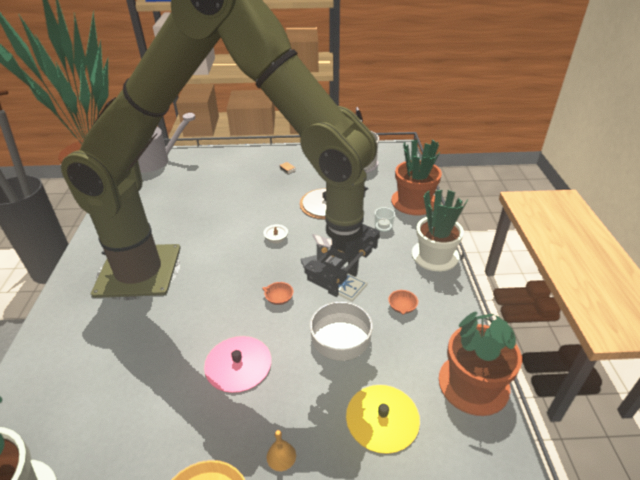

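The tile is held level and square: star centre (323,308), far edge at row 212. I'll work out its pose in the tool frame and the target pose.

```bash
python3 - <<'E'
from h import *
X=np.load('X.npy'); _,m=load('w8'); m=dict(m); m['world_to_cam']=np.linalg.inv(X)  # tool frame as world
for u,v in((323,308.5),(251,213),(396,211),(262,387),(384,387)): print(onz(m,u,v,.0133).round(4))
# target: tool z=-n
sl=np.radians(33.0); az=np.radians(-162.6)
x=np.array([np.cos(sl)*np.cos(az),np.cos(sl)*np.sin(az),np.sin(sl)]); n=np.array([-np.sin(sl)*np.cos(az),-np.sin(sl)*np.sin(az),np.cos(sl)]); y=np.cross(n,x)
print('x',x,'y',y,'n',n)
c=np.array([.5416,-.0025,.0868])
# tool x = y_plate (az -72.6), tool z=-n, tool y = z x x
tx=y; tz=-n; ty=np.cross(tz,tx); Rt=R.from_matrix(np.stack([tx,ty,tz],1)); print('quat',Rt.as_quat(), 'ty',ty)
np.save('Rt.npy',Rt.as_quat())
t0=R.from_matrix(np.stack([y,np.cross([0,0,-1],y),[0,0,-1]],1)); print('level quat',t0.as_quat())
tcp=c+n*.0213; print('tcp touch',tcp)
print('level above',move(tcp+n*.09,t0)); print(move(tcp+n*.08,Rt))
E
```

```text
[0.0002 0.0011 0.0133]
[-0.0304 -0.0442  0.0133]
[ 0.0312 -0.045   0.0133]
[-0.0308  0.0458  0.0133]
[0.0311 0.0459 0.0133]
x [-0.80029328 -0.25079671  0.54463904] y [ 0.29904079 -0.95424033  0.        ] n [0.51971653 0.16286929 0.83867057]
quat [ 0.77273994 -0.56763392 -0.16814083  0.228896  ] ty [-0.80029328 -0.25079671  0.54463904]
level quat [ 0.80592828 -0.59201318  0.         -0.        ]
tcp touch [0.55266996 0.00096912 0.10466368]
level above (array([-0.8322,  0.5127,  0.0928]), array([-1.000e-04, -3.000e-04, -3.048e-01]))
(array([-0.8174,  0.5232,  0.1207]), array([-0.169 ,  0.0875, -0.2962]))
```

Call:
play_rows --deltas '[[[1, -0.1, 0.07, 0, 0, 0, -0.04], [1, -0.25, 0.16, 0, 0, 0, -0.09], [1, -0.4, 0.25, 0.01, 0, 0, -0.145], [1, -0.55, 0.34, 0.02, 0, 0, -0.2], [1, -0.7, 0.44, 0.03, 0, 0, -0.255]]]'

```text
clock: 18.15
tool_pos: [0.592, -0.0276, 0.1975]
eef_rot: [0.759, -0.651, -0.001, 0.001]
contact_force: [1.1, 0.3, -1.4]
opening: 0.7
```

```bash
python3 - <<'E'
from h import *
Rt=R.from_quat(np.load('Rt.npy')); n=-Rt.as_matrix()[:,2]; tcp=np.array([.55267,.00097,.10466])
s=get_state(); print(s['tool_pos'],s['opening'],s['q'])
print(move(tcp+n*.09,Rt))
E
```

```text
[ 0.59204195 -0.0275814   0.19752486] 0.6996145034183826 [-0.00933429  0.72015953 -0.0386467   1.72862643  0.04085811  0.69571262
 -1.48802746]
(array([-0.1386, -0.0464,  0.0578]), array([-0.1823,  0.0138, -0.0468]))
```

Call:
play_rows --deltas '[[[1, -0.05, -0.02, 0.02, -0.04, 0.003, -0.01], [1, -0.1, -0.03, 0.03, -0.08, 0.006, -0.02], [1, -0.139, -0.046, 0.045, -0.12, 0.009, -0.03], [1, -0.139, -0.046, 0.058, -0.16, 0.012, -0.04], [1, -0.139, -0.046, 0.058, -0.182, 0.014, -0.047]]]'

```text
clock: 18.77
tool_pos: [0.5987, 0.0164, 0.1773]
eef_rot: [0.773, -0.566, -0.17, 0.231]
contact_force: [0.4, -0.5, -1.5]
opening: 0.703
```

Call:
play_rows --deltas '[[[1, 0, 0, 0, 0, 0, 0], [1, 0, 0, 0, 0, 0, 0]]]'

```text
clock: 19.02
tool_pos: [0.5981, 0.0162, 0.1763]
eef_rot: [0.773, -0.566, -0.17, 0.231]
contact_force: [-0.4, 0.6, -1.6]
opening: 0.699
```

```bash
python3 - <<'E'
from h import *
Rt=R.from_quat(np.load('Rt.npy')); n=-Rt.as_matrix()[:,2]; tcp=np.array([.55267,.00097,.10466])
s=get_state(); print(s['tool_pos'],s['opening'],s['q'],s['contact_force'])
print(move(tcp+n*.03,Rt)); snap('wrist','w9'); snap('side','s9')
E
```

```text
[0.59810073 0.01620648 0.17634855] 0.699457254041003 [-0.14517127  1.02950265 -0.00704175  1.17509234  0.09022107  1.51394921
 -1.44707494] [-0.35710246  0.60876297 -1.62021271]
(array([0.0031, 0.0027, 0.1874]), array([ 0.0019, -0.    ,  0.0008]))
```

View pics/w9.png

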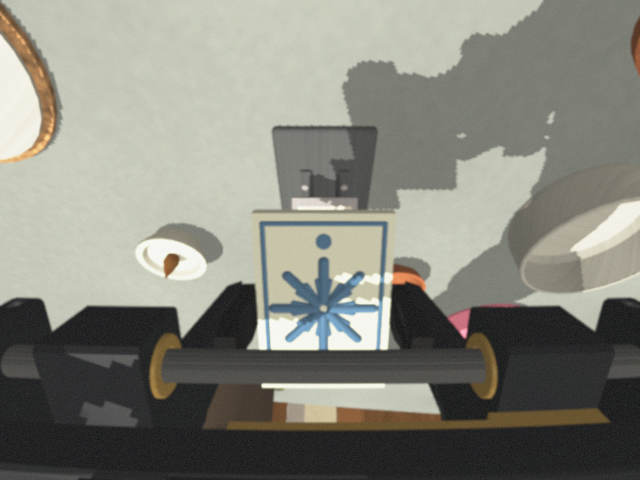

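View pics/s9.png

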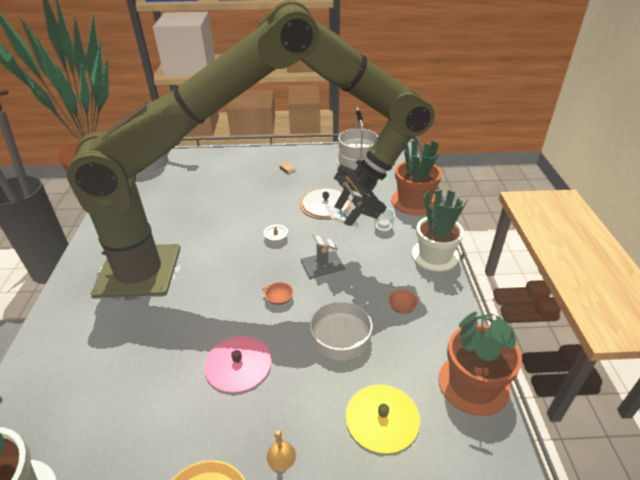

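The tile hasn't swivelled (star still at (323,308)), and the plate's lower edge shows centred at u≈325 ahead of it. I'll approach along the normal.

Call:
play_rows --deltas '[[[1, 0.003, 0.003, 0.07, 0.002, 0, 0.001], [1, 0.003, 0.003, 0.14, 0.002, 0, 0.001], [1, 0.003, 0.003, 0.187, 0.002, 0, 0.001], [1, 0.003, 0.003, 0.22, 0.002, 0, 0.001], [1, 0.003, 0.003, 0.22, 0.002, 0, 0.001]]]'

```text
clock: 19.75
tool_pos: [0.5631, 0.0039, 0.1227]
eef_rot: [0.772, -0.568, -0.168, 0.229]
contact_force: [0.1, 0.5, -1.6]
opening: 0.698
```

```bash
python3 - <<'E'
from h import *
Rt=R.from_quat(np.load('Rt.npy')); n=-Rt.as_matrix()[:,2]; tcp=np.array([.55267,.00097,.10466])
s=get_state(); print(s['tool_pos'],s['opening'],'Fn',s['contact_force']@n,s['moment'])
print(move(tcp+n*.005,Rt)); im,_=snap('wrist','w10'); im2,_=snap('side','s10')
cv2.imwrite('pics/c10.png',cv2.resize(im2[200:280,270:390,::-1],None,fx=6,fy=6,interpolation=cv2.INTER_CUBIC))
E
```

```text
[0.5631168  0.00386372 0.12274127] 0.6984419655162967 Fn -1.2059254609861638 [ 0.18718759 -0.67359084 -0.06905404]
(array([-0.0012, -0.0025,  0.0536]), array([-0.0003, -0.0001, -0.0004]))
```

View pics/c10.png

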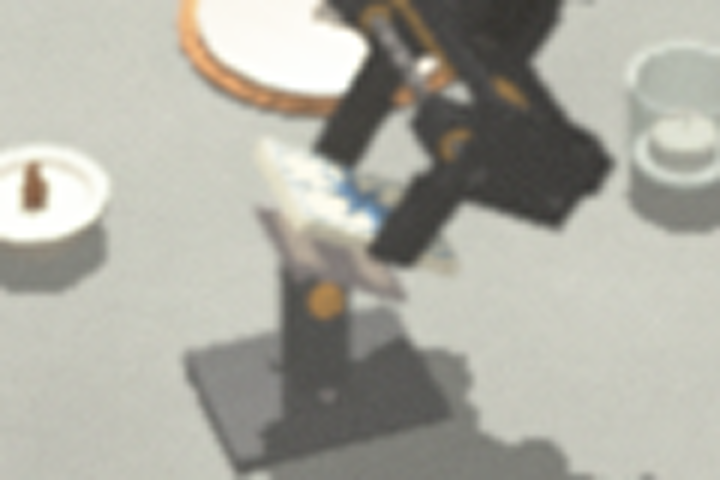

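View pics/w10.png

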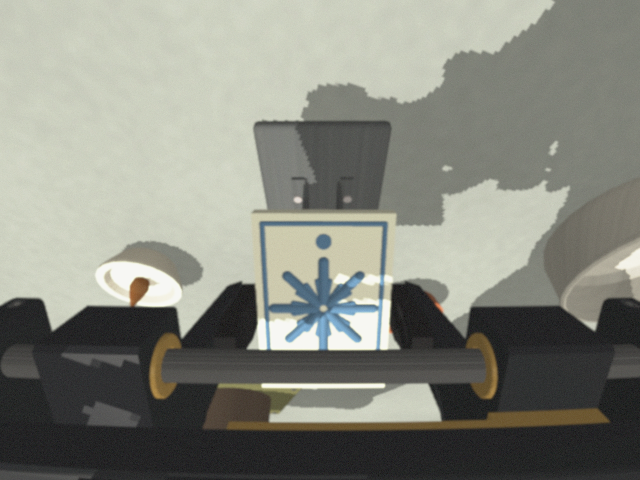

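The tile hovers parallel to the plate, with about 20 mm left. I'll go in small steps now.

Call:
play_rows --deltas '[[[1, -0.001, -0.002, 0.015, 0, 0, 0], [1, -0.001, -0.002, 0.03, 0, 0, 0], [1, -0.001, -0.002, 0.045, 0, 0, 0], [1, -0.001, -0.002, 0.053, 0, 0, 0], [1, -0.001, -0.002, 0.053, 0, 0, 0]]]'

```text
clock: 20.48
tool_pos: [0.556, 0.002, 0.1094]
eef_rot: [0.773, -0.568, -0.167, 0.228]
contact_force: [-1.0, -0.3, -1.5]
opening: 0.698
```

```bash
cat > ck.py <<'E'
from h import *
Rt=R.from_quat(np.load('Rt.npy')); n=-Rt.as_matrix()[:,2]; tcp=np.array([.55267,.00097,.10466])
s=get_state(); print('gap mm',((s['tool_pos']-tcp)@n*1e3).round(2),s['opening'],'F tool',Rt.inv().apply(s['contact_force']).round(2),'M tool',Rt.inv().apply(s['moment']).round(3),s['clock'])
print(move(tcp,Rt))
E
python3 ck.py
```

```text
gap mm 5.87 0.6975900412974737 F tool [0.01 0.05 1.84] M tool [0.698 0.009 0.002] 20.475
(array([-0.0002,  0.0013,  0.0196]), array([-0.0008, -0.0002, -0.0004]))
```

Call:
play_rows --deltas '[[[1, 0, 0.001, 0.004, 0, 0, 0], [1, 0, 0.001, 0.008, 0, 0, 0], [1, 0, 0.001, 0.012, 0, 0, 0], [1, 0, 0.001, 0.012, 0, 0, 0]]]'

```text
clock: 20.98
tool_pos: [0.5539, 0.0012, 0.1065]
eef_rot: [0.773, -0.568, -0.167, 0.228]
contact_force: [0.0, -0.2, -1.2]
opening: 0.702
```

```bash
python3 ck.py
```

```text
gap mm 2.2 0.702154357447576 F tool [ 0.19 -0.61  1.01] M tool [ 0.673  0.003 -0.021] 20.975
(array([-0.0004,  0.0001,  0.0073]), array([-0.0008, -0.0002, -0.0004]))
```

Call:
play_rows --deltas '[[[1, 0, 0, 0.003, 0, 0, 0], [1, 0, 0, 0.006, 0, 0, 0], [1, 0, 0, 0.006, 0, 0, 0]]]'

```text
clock: 21.35
tool_pos: [0.5531, 0.001, 0.1052]
eef_rot: [0.773, -0.568, -0.167, 0.228]
contact_force: [1.2, 0.4, 0.8]
opening: 0.7
```

```bash
python3 ck.py
```

```text
gap mm 0.68 0.699781670313384 F tool [-0.06 -0.69 -1.34] M tool [0.648 0.054 0.02 ] 21.35
(array([-0.0003,  0.0004,  0.0023]), array([-0.0009, -0.0002, -0.0004]))
```

First contact (about 2.5 N), close to the computed plane. Pressing a little more.

Call:
play_rows --deltas '[[[1, 0, 0, 0.002, 0, 0, 0], [1, 0, 0, 0.002, 0, 0, 0], [1, 0, 0, 0.002, 0, 0, 0]]]'

```text
clock: 21.72
tool_pos: [0.5531, 0.001, 0.105]
eef_rot: [0.773, -0.568, -0.167, 0.228]
contact_force: [1.2, 0.5, 3.5]
opening: 0.699
```

```bash
python3 ck.py
```

```text
gap mm 0.45 0.6990330137051955 F tool [-0.09  0.78 -3.63] M tool [ 0.321  0.026 -0.026] 21.725
(array([-0.0004,  0.0005,  0.0015]), array([-0.0011, -0.0002, -0.0004]))
```

Call:
play_rows --deltas '[[[1, 0, 0, 0.002, 0, 0, 0], [1, 0, 0, 0.003, 0, 0, 0], [1, 0, 0, 0.003, 0, 0, 0], [1, 0, 0, 0.003, 0, 0, 0]]]'

```text
clock: 22.22
tool_pos: [0.553, 0.001, 0.1049]
eef_rot: [0.773, -0.568, -0.166, 0.228]
contact_force: [1.8, 1.9, 6.6]
opening: 0.698
```

```bash
python3 ck.py; python3 - <<'E'
from h import *
im,_=snap('wrist','w11'); im2,_=snap('side','s11')
cv2.imwrite('pics/c11.png',cv2.resize(im2[215:265,290:360,::-1],None,fx=10,fy=10,interpolation=cv2.INTER_CUBIC))
E
python3 ck.py
```

```text
gap mm 0.4 0.6984611025193339 F tool [-1.29  1.71 -6.81] M tool [ 0.115  0.032 -0.003] 22.225
(array([-0.0004,  0.0005,  0.0013]), array([-0.0014, -0.0003, -0.0004]))
gap mm 0.41 0.69807155551153 F tool [-1.56  1.32 -6.36] M tool [ 0.123 -0.064  0.01 ] 22.325
(array([-0.0004,  0.0005,  0.0014]), array([-0.0014, -0.0003, -0.0005]))
```

View pics/c11.png

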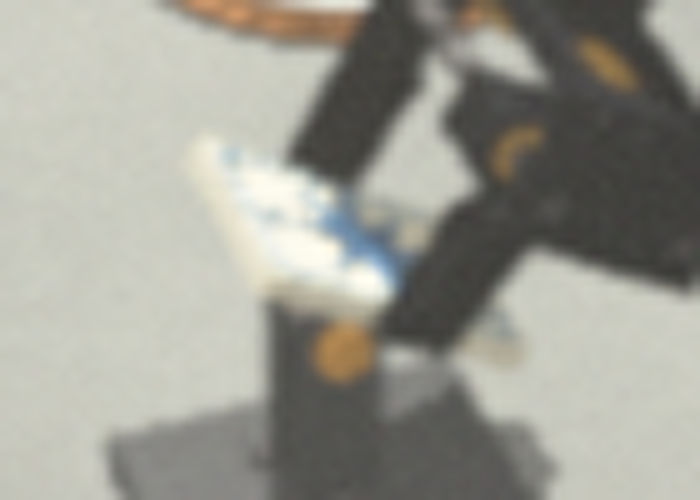

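View pics/w11.png

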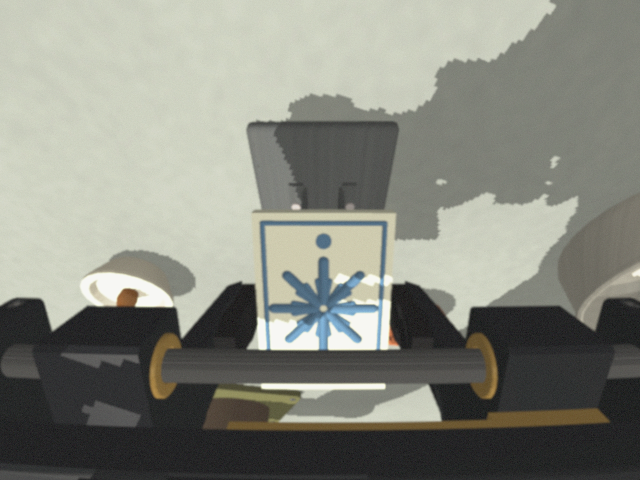

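Contact is about 8 N. I'll ease the grip briefly so the tile can swivel flush under the press, then re-grip.

Call:
play_rows --deltas '[[[1, 0, 0, 0.002, 0, 0, 0], [1, 0, 0, 0.002, 0, 0, 0], [1, 0, 0, 0.002, 0, 0, 0], [1, 0, 0, 0.002, 0, 0, 0]]]' --force 8

```text
clock: 22.82
tool_pos: [0.553, 0.001, 0.1049]
eef_rot: [0.773, -0.568, -0.166, 0.227]
contact_force: [1.8, 1.4, 6.1]
opening: 0.703
```

```bash
python3 ck.py
```

```text
gap mm 0.36 0.7028680227859276 F tool [-0.82  1.58 -6.29] M tool [ 0.192 -0.068 -0.05 ] 22.825
(array([-0.0003,  0.0006,  0.0012]), array([-0.0016, -0.0003, -0.0004]))
```

Call:
play_rows --deltas '[[[1, 0, 0, 0.003, 0, 0, 0], [1, 0, 0, 0.003, 0, 0, 0], [1, 0, 0, 0.003, 0, 0, 0], [1, 0, 0, 0.003, 0, 0, 0], [1, 0, 0, 0.003, 0, 0, 0]]]' --force 20

```text
clock: 23.45
tool_pos: [0.553, 0.001, 0.1049]
eef_rot: [0.773, -0.569, -0.166, 0.227]
contact_force: [2.4, 1.3, 7.5]
opening: 0.698
```

```bash
python3 ck.py; python3 - <<'E'
from h import *
X=np.load('X.npy'); im,m=snap('wrist','w12'); m=dict(m); m['world_to_cam']=np.linalg.inv(X)
g=im.astype(int); blue=g[...,2]-g[...,0]>40
for n in('w8','w12'):
    i=load(n)[0].astype(int); b=(i[...,2]-i[...,0]>40)[205:348,240:410]; vv,uu=np.nonzero(b); print(n,len(uu),uu.mean()+240,vv.mean()+205)
    # far edge row
    col=i[195:235,300:350].mean((1,2)); print(np.argmax(np.abs(np.diff(col)))+195)
im2,_=snap('side','s12'); im3,_=snap('top','t12')
E
python3 ck.py
```

```text
gap mm 0.33 0.6976076271464838 F tool [-0.47  1.8  -7.74] M tool [ 0.125 -0.073 -0.013] 23.45
(array([-0.0003,  0.0005,  0.0011]), array([-0.0018, -0.0003, -0.0005]))
w8 3496 324.0652173913044 297.1973684210526
209
w12 4071 323.67821174158684 295.06976172930484
220
gap mm 0.33 0.6981357276583876 F tool [-0.52  1.68 -8.24] M tool [ 0.083 -0.089 -0.006] 23.6
(array([-0.0003,  0.0006,  0.0011]), array([-0.0019, -0.0003, -0.0005]))
```

View pics/w12.png

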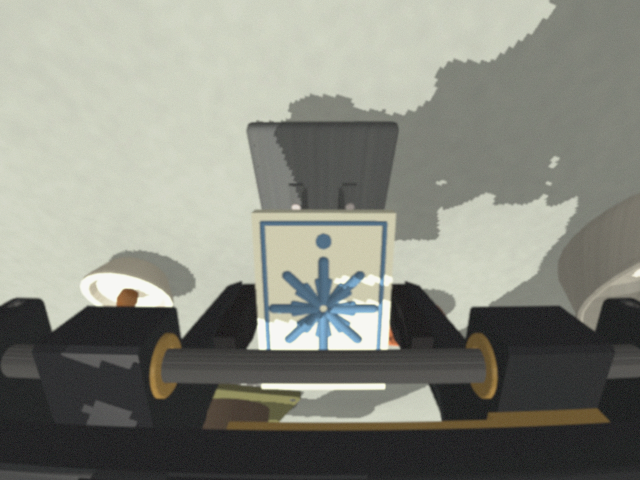

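View pics/t12.png

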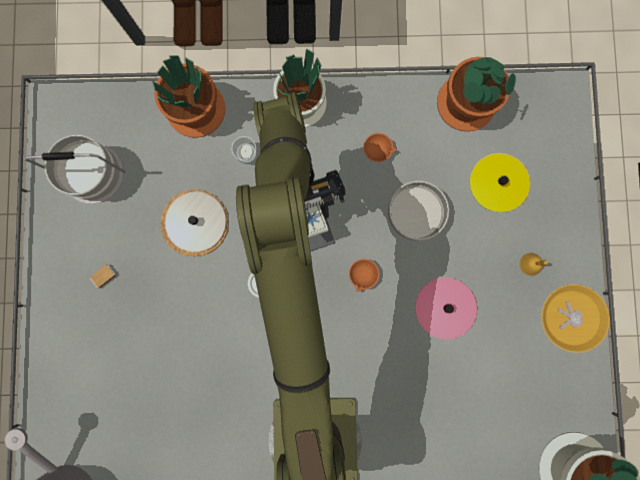

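View pics/s12.png

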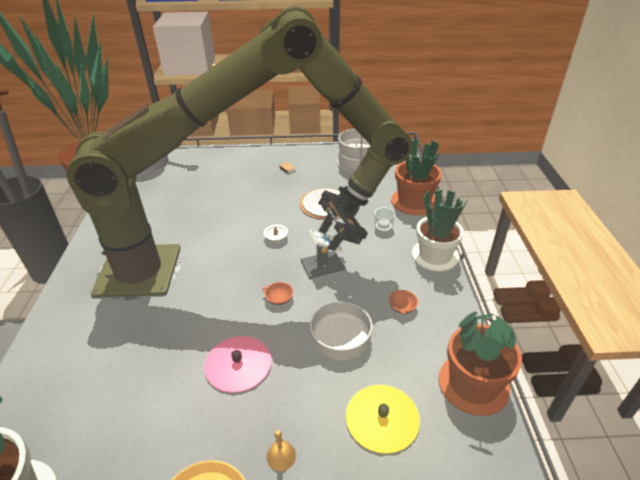

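The tile hasn't moved in the fingers (star still at (323,308)). The press is steady at about 9–10 N and the gap error 0.3 mm, so I'm handing in.

```bash
python3 - <<'E'
from h import *
print(r.finish_job()); s=get_state(); print(s['clock'],s['tool_pos'],s['contact_force'],s['opening'])
E
```

```text
the job is handed in; nothing more can be done
None
the job is handed in; nothing more can be done
```

I moved the lid to the cork mat and handed in at about 23.6 s, still gripping the tile (20 N grip command) and pressing it on the plate. The simulator gives no verdict, so this rests on my own last checks.

- **Lid:** it lies knob up, released and level, about 2 mm from the mat's middle.
- **Tile:** I lifted it out level, tilted it to the measured slope of about 33° and set it on the plate. The tile's centre is within about 1 mm of the fingers' centre. The tool is 0.3 mm from the flush height I calculated and within about 0.4° of the planned angle.
- **Press:** wrist readings give roughly 9–10 N against the plate. Easing the grip to 8 N and re-gripping left the tile where it was in the fingers, which suggests it is flush.
- **Other things:** in the last top and side pictures, by eye, the tier and the other things visible stand where they started. The arm partly hides the battery diya in the top view, but the side view shows it in place.

**Problems and uncertain points:**
- **First lid grip:** it came away empty because I lifted before the fingers had closed. The lid had not moved and the second try worked.
- **Flushness:** the wrist moment readings were ambiguous about exactly where the tile touches the plate, so I judged it from the position, the force and the re-grip test.
- **Slope:** a rougher early measurement gave 31.6°; I used the later wrist-camera values of 32.8–33.1°.

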